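Ready the soap-filling tank and its dosing syringes

TASK

Get the soap-filling station ready for the session. Close the tank by hand-tightening the six bar knobs on its cover clockwise in star order, each followed by the one directly opposite, in two passes: first turn every knob about half way, and only when all six are there go round again in the same way and turn each fully tight to its stop. Push the plunger of every dosing syringe in the rack fully home; sound syringes stay standing in their cells with the plunger home, and any syringe whose plunger sticks before it is home goes into the grey discard tub, which stays upright; do not knock over the spray bottle on the robot's side of the tank.

Things in the scene. Friction and masses are not known exactly. Their poses are not given: they have to be found in the camera images.
- grip_1 (a point): Middle of black bar knob 1, on its upright axis. Bar 56 mm long (this frame's x), 14 mm thick (y), 30 mm high, its middle 29 mm above the cover (240 mm across, upper face 147 mm above the table) of the fixed round steel tank. Six such knobs, 1 to 6 anticlockwise from above, stand 86 mm from the cover's centre: opposite are 1 and 4, 2 and 5, 3 and 6. Grip it across its thickness.
- knob_1 (a joint): Turn of bar knob 1 in rad; tightening is clockwise seen from above and makes it grow. 0: loose, the bar points at the cover's centre; 0.785: half way, the bar at 45 degrees; 1.571: tight against its stop, the bar at right angles to the line to the cover's centre. Starts between 0 and 0.2. It turns stiffly (0.25 N m) and stays where it is left.
- grip_2 (a point): Middle of black bar knob 2, on its upright axis. Bar 56 mm long (this frame's x), 14 mm thick (y), 30 mm high, its middle 29 mm above the cover (240 mm across, upper face 147 mm above the table) of the fixed round steel tank. Six such knobs, 1 to 6 anticlockwise from above, stand 86 mm from the cover's centre: opposite are 1 and 4, 2 and 5, 3 and 6. Grip it across its thickness.
- knob_2 (a joint): Turn of bar knob 2 in rad; tightening is clockwise seen from above and makes it grow. 0: loose, the bar points at the cover's centre; 0.785: half way, the bar at 45 degrees; 1.571: tight against its stop, the bar at right angles to the line to the cover's centre. Starts between 0 and 0.2. It turns stiffly (0.25 N m) and stays where it is left.
- grip_3 (a point): Middle of black bar knob 3, on its upright axis. Bar 56 mm long (this frame's x), 14 mm thick (y), 30 mm high, its middle 29 mm above the cover (240 mm across, upper face 147 mm above the table) of the fixed round steel tank. Six such knobs, 1 to 6 anticlockwise from above, stand 86 mm from the cover's centre: opposite are 1 and 4, 2 and 5, 3 and 6. Grip it across its thickness.
- knob_3 (a joint): Turn of bar knob 3 in rad; tightening is clockwise seen from above and makes it grow. 0: loose, the bar points at the cover's centre; 0.785: half way, the bar at 45 degrees; 1.571: tight against its stop, the bar at right angles to the line to the cover's centre. Starts between 0 and 0.2. It turns stiffly (0.25 N m) and stays where it is left.
- grip_4 (a point): Middle of black bar knob 4, on its upright axis. Bar 56 mm long (this frame's x), 14 mm thick (y), 30 mm high, its middle 29 mm above the cover (240 mm across, upper face 147 mm above the table) of the fixed round steel tank. Six such knobs, 1 to 6 anticlockwise from above, stand 86 mm from the cover's centre: opposite are 1 and 4, 2 and 5, 3 and 6. Grip it across its thickness.
- knob_4 (a joint): Turn of bar knob 4 in rad; tightening is clockwise seen from above and makes it grow. 0: loose, the bar points at the cover's centre; 0.785: half way, the bar at 45 degrees; 1.571: tight against its stop, the bar at right angles to the line to the cover's centre. Starts between 0 and 0.2. It turns stiffly (0.25 N m) and stays where it is left.
- grip_5 (a point): Middle of black bar knob 5, on its upright axis. Bar 56 mm long (this frame's x), 14 mm thick (y), 30 mm high, its middle 29 mm above the cover (240 mm across, upper face 147 mm above the table) of the fixed round steel tank. Six such knobs, 1 to 6 anticlockwise from above, stand 86 mm from the cover's centre: opposite are 1 and 4, 2 and 5, 3 and 6. Grip it across its thickness.
- knob_5 (a joint): Turn of bar knob 5 in rad; tightening is clockwise seen from above and makes it grow. 0: loose, the bar points at the cover's centre; 0.785: half way, the bar at 45 degrees; 1.571: tight against its stop, the bar at right angles to the line to the cover's centre. Starts between 0 and 0.2. It turns stiffly (0.25 N m) and stays where it is left.
- grip_6 (a point): Middle of black bar knob 6, on its upright axis. Bar 56 mm long (this frame's x), 14 mm thick (y), 30 mm high, its middle 29 mm above the cover (240 mm across, upper face 147 mm above the table) of the fixed round steel tank. Six such knobs, 1 to 6 anticlockwise from above, stand 86 mm from the cover's centre: opposite are 1 and 4, 2 and 5, 3 and 6. Grip it across its thickness.
- knob_6 (a joint): Turn of bar knob 6 in rad; tightening is clockwise seen from above and makes it grow. 0: loose, the bar points at the cover's centre; 0.785: half way, the bar at 45 degrees; 1.571: tight against its stop, the bar at right angles to the line to the cover's centre. Starts between 0 and 0.2. It turns stiffly (0.25 N m) and stays where it is left.
- syringe_1 (a point): Dosing syringe 1 (None if absent): middle of its barrel, z towards the plunger. Clear barrel 34 mm across, 115 mm long, nozzle 18 mm below it, flange 56 (y) x 34 mm at its upper end; 100 g. Starts nozzle down in a rack cell. Thumb disc, 36 mm across, 8 mm thick, its middle 114.5 mm above the barrel's middle when drawn, 69.5 mm when home: press it, or grip its edge (best along y) to lift.
- plunger_1 (a joint): How far syringe 1's plunger is pushed in, m: 0 drawn, 0.045 home; starts at 0 to 0.010. A sound one runs home with 4 N and stays; a sticking one does not move or stops at 0.020 or less even at 15 N. The fixed plywood rack (324 x 80 mm, 105 mm high) has a row of five cells 54 mm apart along the syringes' x (within 0.1 rad), 39 mm square at 100 mm height; barrels stand 32 mm above the table.
- syringe_2 (a point): Dosing syringe 2 (None if absent): middle of its barrel, z towards the plunger. Clear barrel 34 mm across, 115 mm long, nozzle 18 mm below it, flange 56 (y) x 34 mm at its upper end; 100 g. Starts nozzle down in a rack cell. Thumb disc, 36 mm across, 8 mm thick, its middle 114.5 mm above the barrel's middle when drawn, 69.5 mm when home: press it, or grip its edge (best along y) to lift.
- plunger_2 (a joint): How far syringe 2's plunger is pushed in, m: 0 drawn, 0.045 home; starts at 0 to 0.010. A sound one runs home with 4 N and stays; a sticking one does not move or stops at 0.020 or less even at 15 N. The fixed plywood rack (324 x 80 mm, 105 mm high) has a row of five cells 54 mm apart along the syringes' x (within 0.1 rad), 39 mm square at 100 mm height; barrels stand 32 mm above the table.
- syringe_3 (a point): Dosing syringe 3 (None if absent): middle of its barrel, z towards the plunger. Clear barrel 34 mm across, 115 mm long, nozzle 18 mm below it, flange 56 (y) x 34 mm at its upper end; 100 g. Starts nozzle down in a rack cell. Thumb disc, 36 mm across, 8 mm thick, its middle 114.5 mm above the barrel's middle when drawn, 69.5 mm when home: press it, or grip its edge (best along y) to lift.
- plunger_3 (a joint): How far syringe 3's plunger is pushed in, m: 0 drawn, 0.045 home; starts at 0 to 0.010. A sound one runs home with 4 N and stays; a sticking one does not move or stops at 0.020 or less even at 15 N. The fixed plywood rack (324 x 80 mm, 105 mm high) has a row of five cells 54 mm apart along the syringes' x (within 0.1 rad), 39 mm square at 100 mm height; barrels stand 32 mm above the table.
- syringe_4 (a point): Dosing syringe 4 (None if absent): middle of its barrel, z towards the plunger. Clear barrel 34 mm across, 115 mm long, nozzle 18 mm below it, flange 56 (y) x 34 mm at its upper end; 100 g. Starts nozzle down in a rack cell. Thumb disc, 36 mm across, 8 mm thick, its middle 114.5 mm above the barrel's middle when drawn, 69.5 mm when home: press it, or grip its edge (best along y) to lift.
- plunger_4 (a joint): How far syringe 4's plunger is pushed in, m: 0 drawn, 0.045 home; starts at 0 to 0.010. A sound one runs home with 4 N and stays; a sticking one does not move or stops at 0.020 or less even at 15 N. The fixed plywood rack (324 x 80 mm, 105 mm high) has a row of five cells 54 mm apart along the syringes' x (within 0.1 rad), 39 mm square at 100 mm height; barrels stand 32 mm above the table.
- syringe_5 (a point): Dosing syringe 5 (None if absent): middle of its barrel, z towards the plunger. Clear barrel 34 mm across, 115 mm long, nozzle 18 mm below it, flange 56 (y) x 34 mm at its upper end; 100 g. Starts nozzle down in a rack cell. Thumb disc, 36 mm across, 8 mm thick, its middle 114.5 mm above the barrel's middle when drawn, 69.5 mm when home: press it, or grip its edge (best along y) to lift.
- plunger_5 (a joint): How far syringe 5's plunger is pushed in, m: 0 drawn, 0.045 home; starts at 0 to 0.010. A sound one runs home with 4 N and stays; a sticking one does not move or stops at 0.020 or less even at 15 N. The fixed plywood rack (324 x 80 mm, 105 mm high) has a row of five cells 54 mm apart along the syringes' x (within 0.1 rad), 39 mm square at 100 mm height; barrels stand 32 mm above the table.
- tub_floor (a point): Middle of the inner floor of the grey plastic discard tub, loose on the table: open on top, outside 240 (x) x 170 (y) x 100 mm high, walls and floor 4 mm, 0.6 kg.
- spray_a: Spray bottle, 62 mm in diameter, 190 mm high, standing between the robot and the tank; leave it standing. Origin in the middle of its underside.
Things that resemble listed ones, but are neither listed nor needed, are in the scene too. What is shaped like the part that bears syringe_5 but purple is not meant. Leave any orange look-alike of the part that bears syringe_4 alone.

How it is judged:
By the outcome, as a careful person would: the job done as asked, in the order asked, and still so for the second after the job is handed in, with the robot touching nothing.
Of syr_1, syr_2, syr_3, syr_4, syr_5 only 3 to 5 are there at a start; the rules pass over those that are not, and their reading is None.
At some moment in a run one of tub may be knocked a few centimetres aside while the robot is not near it.
Once in a run the grip may slacken for a moment while it holds something.
It also fails if it takes over 210 s, if anything falls off the work surface, if the arm or the gripper's body presses on something with over 40 N, if the wrist force passes 120 N, or if a joint passes its speed limit or range.

ROBOT

A 6-joint arm with a two-finger parallel gripper is mounted at the origin on the work surface. World frame = base frame: x ahead of the robot, y to its left, z up, the work surface at z = 0. Lengths are in m, angles in degrees, forces in N, time in s.
With the tool pointing down it reaches from about 0.35 to 0.8 m from the base axis. Payload 7.3 kg.
Tool frame: the origin (TCP) lies on the centre line of the jaws, within the pads' length; the fingertips stand 8 mm ahead of it and the grasp point (between the pads) lies 11 mm behind it; z points along the fingers, x is the direction in which the jaws open and shut, and the axes are right-handed (so a half turn about z gives the same grasp; the last joint's range is limited). The gripper opens to 85 mm and grips with 20 to 120 N. Pads are 22 mm wide; open, the fingers measure 114 mm over their backs; the gripper's body (76 mm by 85 mm) begins 54 mm behind the grasp point. The pads swing forward as they close: fully open they stand 13 mm farther back than shut.
Start: joints at [58.098, 19.595, 87.324, -0, 73.075, -8.365], TCP at [0.21, 0.481, 0.217] pointing down, gripper open.
Joint ranges: [-145.02, 145.02], [-44.19, 115.74], [2.07, 154.8], [-57.11, 237.11], [16.16, 152.29], [-177.93, 177.93]. Speed limits (degrees/s): [147.25, 147.25, 180, 180, 180, 180].

INTERFACE

Orientations are given as [roll, pitch, yaw] about the fixed x, y, z axes, in that order (R = Rz(yaw) Ry(pitch) Rx(roll)).
In Python, from rig import manip gives the robot as it stands. The module is installed in compiled form; this text tells all that it offers.
- The arm moves only by the tool servo_tool, never from a script. Its argument "commands" is a list of rows, each a list of 7 numbers: the turn, a rotation vector about the tool's x, y, z in degrees, then the shift along the tool's x, y, z in mm, then the opening, from 0 (shut) to 1 (fully open). In form: [[ax, ay, az, dx, dy, dz, jaw], ...]. A call has 1 to 8 rows; each row is the pose to reach, as a shift and turn from the pose measured when the call began, along the tool's axes at that moment; what a row does not reach only later rows make up. A row lasts 1/12 s, in which the tool goes at most 41.7 mm and 7.16 degrees, less where a joint would pass 70% of its speed; a pose out of reach is approached as far as the arm can. A call with a gripper value outside its range is refused whole. The fingers move at their own pace and stop on an object; "squeeze" is the grip in N (left out, the last holds). Time passes only in rows, so rows that repeat a pose let the fingers close. It gives the time, the measured TCP pose, the force and the opening at its end, in the units of the state.
- manip.state(): the state, without advancing time (a new reading comes with each control period).
- manip.get_image(name): name is "scene" or "top" or "wrist"; returns the picture (400x640x3 uint8, red, green, blue); there is no depth.
- manip.camera_info(name): a dict with "fx", "fy", "cx", "cy" (pixels), "k1" (the pictures are not rectified: a ray, as slopes to the right and down, at radius r is drawn at 1 + k1 r^2 times it, then the intrinsics apply), "view" (4x4, takes a point from world to camera coordinates). Camera axes: x right, y down, z forward; pixel columns grow to the right and rows downward; lengths in m; the calibration is good to about 2 mm. A picture is of the moment at which its call begins: read the wrist's pose just before it. camera_info takes no time and is no camera call; for the wrist camera it gives the pose at the moment of the call.
- manip.close_job(): hands the job in, once; it reports no verdict.
Trained networks look in the newest picture that a camera, given by its name, has taken for a name from the list of things; names that differ only in an ending like _2 or _b are one class to them, and where a whole thing is asked for, a point or a joint stands for the part that bears it (a point fixed in the world has none). Each returns a list of dicts, best first, with "p" (0 to 1); they miss things now and then, are a little off and sometimes report something else, mostly with a low value. They report only what shows in the picture. A call takes as long as a camera call. They do not tell look-alikes from the thing itself.
- manip.recognise(name, camera): "location" ([x, y, z] in m, in world coordinates, good to about 4 mm: the middle of the surface that is visible of it).
- manip.place_of(name, camera): "location" ([x, y, z] in m, in world coordinates, good to about 4 mm: a listed point, or the origin of a listed thing).
The state is a dict: "time_s": time; "qpos": joint angles; "dq": joint speeds; "joint_efforts": joint torques, N m; "tcp_pos": TCP position; "tcp_rot": TCP orientation; "ft_force": force on the tool from outside, world axes, zero at the start; "ft_torque": the same for the moment, N m; "finger_gap": finger opening in m.
Only numpy, scipy, OpenCV 4.12 (cv2) and the standard library are available. Lean on these libraries where they do the work, as an engineer would, in place of code of your own. Each camera call takes 0.05 s, during which the arm holds its last target.

## Working session

There is one attempt and no reset: what is moved stays moved. The work goes in short steps, Python scripts to look and compute and a tool call to move; the robot and the scene stay as the last step left them, time stands still between calls to the robot, and variables do not carry over. Pictures are saved under pics/ and viewed, and the job is handed in when it is done.

Besides the shell and the picture viewer there is one more tool, called as name([rows], argument=value, ...), one row to a line, values as JSON. servo_tool: Moves the arm, as the interface text tells. Its arguments: {"type":"object","properties":{"commands":{"type":"array"},"squeeze":{"type":"number"}},"required":["commands"]}

```bash
mkdir -p pics; ls; python3 - <<'E'
from rig import manip
import cv2
print(manip.state())
for n in ["scene","top","wrist"]:
    im=manip.get_image(n); cv2.imwrite(f"pics/{n}0.png",im[:,:,::-1])
    ci=manip.camera_info(n); print(n,ci)
E
```

```text
pics
{'time_s': 0.0, 'qpos': array([ 5.80977700e+01,  1.96357248e+01,  8.73783386e+01, -7.36407817e-04,
        7.30748926e+01, -8.36720460e+00]), 'dq': array([ 9.40911977e-02,  3.70316221e-02,  7.40216764e-02,  8.67973695e-02,
       -7.91186320e-02,  3.40036138e-05]), 'joint_efforts': array([ 8.98461494e-04, -4.33687949e+01, -2.46002233e+01, -1.57316385e-04,
        7.95454835e-03,  1.43924416e-05]), 'tcp_pos': array([0.20940619, 0.4809562 , 0.21612568]), 'tcp_rot': array([-1.79987752e+02,  8.81115093e-02,  6.64651989e+01]), 'ft_force': array([-1.30538754,  0.33632628, -0.31418137]), 'ft_torque': array([0.02140386, 0.01248027, 0.01686339]), 'finger_gap': 0.08524268538873107}
scene {'fx': 398.4642772727793, 'fy': 398.4642772727793, 'cx': 317.23088775589764, 'cy': 192.37303809455517, 'k1': 0.024750128883959086, 'view': array([[-0.67542032,  0.73710974,  0.02183159,  0.33206933],
       [ 0.51246287,  0.49045103, -0.70486849, -0.11875579],
       [-0.53027276, -0.46489462, -0.70900197,  1.4283731 ],
       [ 0.        ,  0.        ,  0.        ,  1.        ]])}
top {'fx': 477.7086841999043, 'fy': 477.7086841999043, 'cx': 320.6645124896546, 'cy': 204.27167853204304, 'k1': -0.09161015371936772, 'view': array([[-0.00674663, -0.99995498, -0.00667266, -0.02739103],
       [-0.99937537,  0.0069739 , -0.03464447,  0.46110674],
       [ 0.03468944,  0.00643476, -0.99937742,  1.44040299],
       [ 0.        ,  0.        ,  0.        ,  1.        ]])}
wrist {'fx': 278.78747472224217, 'fy': 278.78747472224217, 'cx': 320.017176429946, 'cy': 199.79231883651653, 'k1': -0.016543135990244987, 'view': array([[ 0.39800275,  0.9173826 , -0.0017259 , -0.52493235],
       [ 0.87860506, -0.38063672,  0.28839009, -0.03852225],
       [ 0.26390711, -0.11629644, -0.95751145,  0.37938186],
       [ 0.        ,  0.        ,  0.        ,  1.        ]])}
```

View pics/scene0.png

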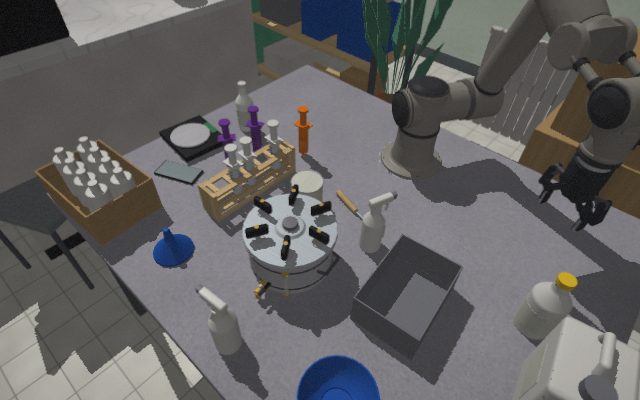

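View pics/top0.png

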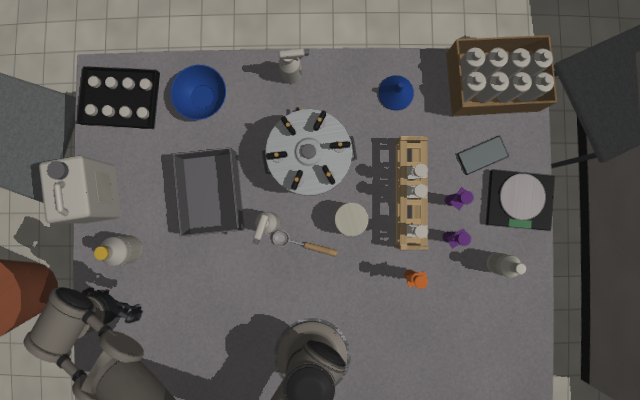

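```bash
python3 - <<'E'
from rig import manip
import numpy as np
np.set_printoptions(precision=4,suppress=True)
for nm in ["grip_1","knob_1","syringe_1","tub_floor","spray_a"]:
  for f in ("place_of",):
   for c in ("top","scene"):
    try:
        for d in getattr(manip,f)(nm,c): print(nm,f,c,{k:np.round(v,4) for k,v in d.items()})
    except Exception as e: print(nm,f,c,e)
print(manip.state()['time_s'])
E
```

```text
grip_1 place_of top {'location': array([0.5889, 0.0833, 0.1769]), 'p': np.float64(0.75)}
grip_1 place_of top {'location': array([0.6688, 0.0531, 0.1759]), 'p': np.float64(0.67)}
grip_1 place_of top {'location': array([ 0.6168, -0.085 ,  0.1726]), 'p': np.float64(0.64)}
grip_1 place_of top {'location': array([ 0.6843, -0.0247,  0.1783]), 'p': np.float64(0.61)}
grip_1 place_of top {'location': array([0.5231, 0.0351, 0.1742]), 'p': np.float64(0.54)}
grip_1 place_of top {'location': array([ 0.5355, -0.054 ,  0.1749]), 'p': np.float64(0.52)}
grip_1 place_of scene {'location': array([ 0.6131, -0.0816,  0.1762]), 'p': np.float64(0.81)}
grip_1 place_of scene {'location': array([ 0.6848, -0.0258,  0.1755]), 'p': np.float64(0.81)}
grip_1 place_of scene {'location': array([0.5847, 0.0841, 0.1746]), 'p': np.float64(0.75)}
grip_1 place_of scene {'location': array([ 0.5331, -0.0506,  0.1778]), 'p': np.float64(0.71)}
grip_1 place_of scene {'location': array([0.6736, 0.0532, 0.182 ]), 'p': np.float64(0.63)}
grip_1 place_of scene {'location': array([0.5251, 0.0309, 0.1772]), 'p': np.float64(0.5)}
kno
[... 854 characters left out ...]
 0.0772]), 'p': np.float64(0.82)}
syringe_1 place_of scene {'location': array([ 0.3798, -0.2924,  0.0951]), 'p': np.float64(0.76)}
syringe_1 place_of scene {'location': array([ 0.4712, -0.419 ,  0.0778]), 'p': np.float64(0.76)}
syringe_1 place_of scene {'location': array([ 0.2457, -0.2961,  0.0742]), 'p': np.float64(0.57)}
tub_floor place_of top {'location': array([0.4947, 0.3011, 0.002 ]), 'p': np.float64(0.68)}
tub_floor place_of scene {'location': array([0.5   , 0.3034, 0.0023]), 'p': np.float64(0.57)}
spray_a place_of top {'location': array([0.409 , 0.1238, 0.0026]), 'p': np.float64(0.83)}
spray_a place_of scene {'location': array([ 0.4089,  0.1266, -0.0001]), 'p': np.float64(0.73)}
0.55
```

```bash
cat > h.py <<'E'
from rig import manip
import numpy as np, cv2
from scipy.spatial.transform import Rotation as Ro
from scipy.optimize import least_squares
np.set_printoptions(precision=4,suppress=True)
def proj(name,P):
    ci=manip.camera_info(name); V=ci['view']; p=np.asarray(P)@V[:3,:3].T+V[:3,3]
    s=p[...,:2]/p[...,2:]; r2=(s**2).sum(-1,keepdims=True); s=s*(1+ci['k1']*r2)
    return s*[ci['fx'],ci['fy']]+[ci['cx'],ci['cy']]
def d(pos,yaw,tilt=None):
    """tool-frame rotvec (deg) and shift (mm) from now to pose; tool down"""
    s=manip.state(); R=Ro.from_euler('xyz',s['tcp_rot'],degrees=True)
    T=Ro.from_euler('xyz',[180,0,yaw],degrees=True)
    if tilt is not None: T=tilt*T
    print('t',round(s['time_s'],2),'pos',s['tcp_pos'],'rot',s['tcp_rot'],'F',s['ft_force'],'gap',round(s['finger_gap'],4))
    print(' rot',np.round((R.inv()*T).as_rotvec(degrees=True),1),'shift',np.round(R.inv().apply(np.array(pos)-s['tcp_pos'])*1000,1))
E
python3 - <<'E'
from h import *
P=[]
for i in range(2):
  for c in ("top","scene"):
    manip.get_image(c)
    P+= [x['location'] for x in manip.place_of("grip_1",c)]
P=np.array(P)
def idx(v): return np.round((np.degrees(np.arctan2(P[:,1]-v[1],P[:,0]-v[0]))-v[2])/60)
def f(v):
    a=np.radians(v[2]+60*idx(v)); return np.r_[v[0]+.086*np.cos(a)-P[:,0],v[1]+.086*np.sin(a)-P[:,1]]
r=least_squares(f,[.602,.001,38.5],loss='soft_l1',f_scale=.004,x_scale=[1e-2,1e-2,5]); v=r.x
print(v,np.abs(r.fun).max(),len(P), P[:,2].mean())
for k in range(6):
    t=v[2]+60*k; p=v[:2]+.086*np.array([np.cos(np.radians(t)),np.sin(np.radians(t))]); print(k,t,p)
S=[]
for c in("top","scene"):
    im=manip.get_image(c).copy()
    for k in range(6):
        t=np.radians(v[2]+60*k); u=np.array([np.cos(t),np.sin(t),0])
        a=proj(c,np.array([v[0],v[1],.191])+u*.058);b=proj(c,np.array([v[0],v[1],.191])+u*.114)
        cv2.line(im,tuple(int(x) for x in a),tuple(int(x) for x in b),(0,255,0),1)
    x0,y0=(230,80) if c=="top" else (210,150)
    cv2.imwrite(f"pics/fit_{c}.png",cv2.resize(im[y0:y0+140,x0:x0+160],None,fx=4,fy=4)[:,:,::-1])
E
```

```text
[ 0.6019  0.001  39.4723] 0.005287715919011449 21 0.17570476190476192
0 39.47227468427773 [0.6683 0.0556]
1 99.47227468427772 [0.5878 0.0858]
2 159.47227468427772 [0.5214 0.0311]
3 219.47227468427772 [ 0.5355 -0.0537]
4 279.47227468427775 [ 0.6161 -0.0839]
5 339.47227468427775 [ 0.6825 -0.0292]
```

View pics/fit_top.png

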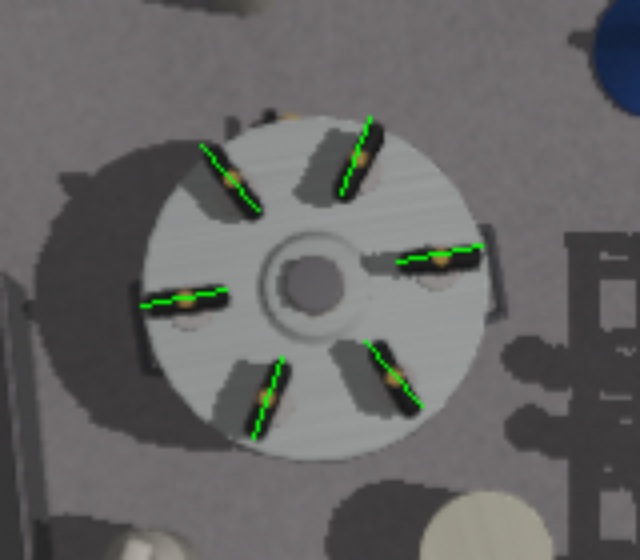

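View pics/fit_scene.png

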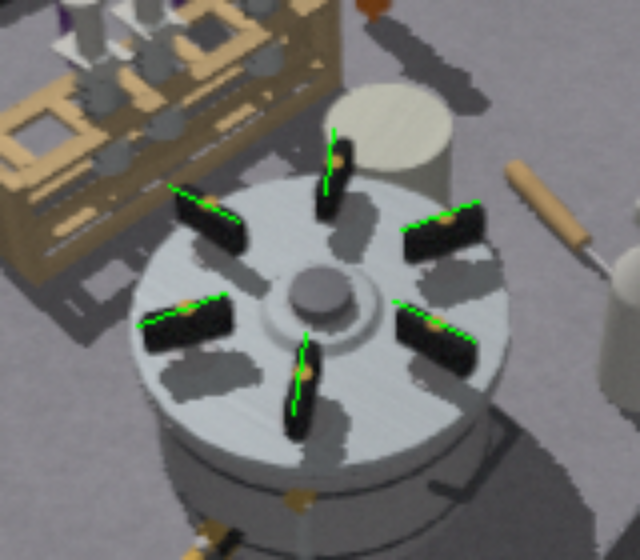

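```bash
python3 - <<'E'
from h import *
d([.5214,.0311,.30],63.5)
d([.5214,.0311,.222],63.5)
E
```

```text
t 1.05 pos [0.2096 0.4813 0.2168] rot [179.9987  -0.0061  66.4635] F [-0.7922 -0.2707  0.3167] gap 0.0854
 rot [ 0. -0.  3.] shift [-288.3  465.6  -83.2]
t 1.05 pos [0.2096 0.4813 0.2168] rot [179.9987  -0.0061  66.4635] F [-0.7922 -0.2707  0.3167] gap 0.0854
 rot [ 0. -0.  3.] shift [-288.3  465.6   -5.2]
```

servo_tool([
  [0,0,0,0,0,-42,0.5],
  [0,0,0,0,0,-84,0.5],
  [0,0,3,-20,35,-84,0.5],
  [0,0,3,-41,70,-84,0.5],
  [0,0,3,-63,105,-84,0.5],
  [0,0,3,-85,140,-84,0.5],
  [0,0,3,-107,175,-84,0.5],
  [0,0,3,-129,210,-84,0.5],
], squeeze=70)

```text
time_s: 1.72
tcp_pos: [0.3513, 0.2775, 0.3011]
tcp_rot: [180.0, -0.0, 63.5]
ft_force: [0.4, 1.0, -0.0]
finger_gap: 0.0429
```

```bash
python3 -c "
from h import *
d([.5214,.0311,.222],63.5)"
```

```text
t 1.72 pos [0.3513 0.2775 0.3011] rot [179.9757  -0.0371  63.487 ] F [ 0.4423  1.0046 -0.0255] gap 0.0429
 rot [ 0. -0. -0.] shift [-144.6  262.2   79.1]
```

servo_tool([
  [0,0,0,-20,35,0,0.5],
  [0,0,0,-40,70,0,0.5],
  [0,0,0,-60,105,0,0.5],
  [0,0,0,-80,142,0,0.5],
  [0,0,0,-100,180,0,0.5],
  [0,0,0,-120,217,10,0.5],
  [0,0,0,-138,250,30,0.5],
  [0,0,0,-145,262,60,0.5],
])

```text
time_s: 2.38
tcp_pos: [0.5248, 0.0269, 0.2427]
tcp_rot: [179.6, -0.1, 63.3]
ft_force: [0.0, -0.6, 0.4]
finger_gap: 0.0427
```

```bash
python3 -c "
from h import *
im=manip.get_image('wrist');cv2.imwrite('pics/w1.png',im[:,:,::-1])
d([.5214,.0311,.166],63.5)"
```

```text
t 2.43 pos [0.5216 0.026  0.2343] rot [-179.7368    0.1845   63.2509] F [-1.272  -1.6941 -5.3158] gap 0.0428
 rot [-0.3  0.2 -0.2] shift [ 4.7 -2.1 68.3]
```

View pics/w1.png

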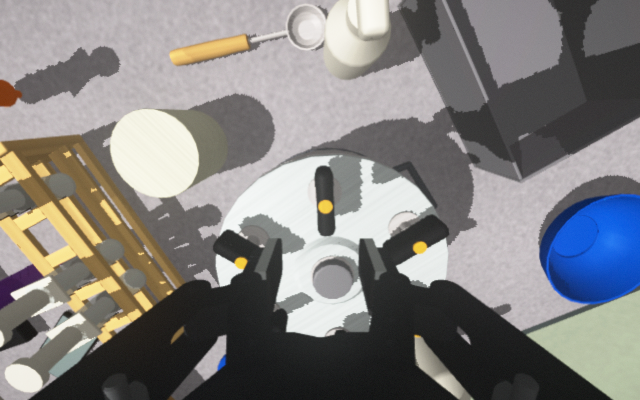

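```bash
python3 -c "
from h import *
s=manip.state();print(s['tcp_pos'])
v=[.6019,.001,39.47]
for k in range(6):
  t=np.radians(v[2]+60*k);print(k,proj('wrist',[v[0]+.086*np.cos(t),v[1]+.086*np.sin(t),.191]))
print(proj('wrist',s['tcp_pos']))
print(manip.camera_info('wrist')['view'])
d([.5214,.0311,.166],63.5)
"
```

```text
[0.5216 0.026  0.2343]
0 [423.329 340.969]
1 [423.5364 254.3254]
2 [325.3106 213.068 ]
3 [239.8934 271.6416]
4 [258.0224 354.8727]
5 [343.7897 384.3997]
[318.9709 240.0407]
[[ 0.4488  0.8936 -0.0037 -0.2571]
 [ 0.8573 -0.4293  0.2842 -0.4777]
 [ 0.2524 -0.1307 -0.9588  0.268 ]
 [ 0.      0.      0.      1.    ]]
t 2.43 pos [0.5216 0.026  0.2343] rot [-179.7368    0.1845   63.2509] F [-1.272  -1.6941 -5.3158] gap 0.0428
 rot [-0.3  0.2 -0.2] shift [ 4.7 -2.1 68.3]
```

servo_tool([
  [0,0,0,4.7,-2.1,0,0.5],
  [0,0,0,4.7,-2.1,0,0.5],
])

```text
time_s: 2.6
tcp_pos: [0.5213, 0.0314, 0.2332]
tcp_rot: [-179.6, 0.2, 63.2]
ft_force: [-0.6, 0.1, -0.7]
finger_gap: 0.0429
```

```bash
python3 -c "
from h import *
manip.state();v=[.6019,.001,39.47]
Q=np.array([[v[0]+.086*np.cos(t),v[1]+.086*np.sin(t),.191] for t in np.radians(v[2]+60*np.arange(6))])
q=proj('wrist',Q)
im=manip.get_image('wrist').astype(int);q2=proj('wrist',Q)
print(q[:4],q2[:4])
m=((im[:,:,0]>180)&(im[:,:,2]<60)&(im[:,:,1]>100)).astype(np.uint8)
n,l,st,c=cv2.connectedComponentsWithStats(m)
for i in range(1,n):
  if st[i,4]>15: print(c[i],st[i])
d([.5214,.0311,.166],63.5)
"
```

```text
[[418.4814 344.7005]
 [417.9379 258.1045]
 [319.2017 216.9722]
 [234.1814 275.4504]] [[416.9361 343.1679]
 [416.4565 257.1151]
 [318.3538 216.132 ]
 [233.7625 274.2131]]
[234.75   273.9375] [232 271   9   7  16]
[420.3778 346.4   ] [415 342  12  10  90]
t 2.65 pos [0.5217 0.0319 0.2346] rot [-179.711     0.1705   63.2722] F [ 0.2466 -0.318  -0.2005] gap 0.0427
 rot [-0.3  0.2 -0.2] shift [-0.6  0.5 68.6]
```

servo_tool([
  [-0.3,0.2,0,-0.6,0.5,35,0.5],
  [-0.3,0.2,0,-0.6,0.5,68,0.5],
  [-0.3,0.2,0,-0.6,0.5,68,0.5],
  [-0.3,0.2,0,-0.6,0.5,68,0],
  [-0.3,0.2,0,-0.6,0.5,68,0],
  [-0.3,0.2,0,-0.6,0.5,68,0],
  [-0.3,0.2,0,-0.6,0.5,68,0],
  [-0.3,0.2,0,-0.6,0.5,68,0],
])

```text
time_s: 3.32
tcp_pos: [0.5231, 0.0321, 0.1696]
tcp_rot: [179.7, -0.2, 63.3]
ft_force: [-0.2, 5.3, 7.1]
finger_gap: 0.0112
```

```bash
python3 -c "
from h import *
d([.5214,.0311,.166],23.5);print(manip.state()['ft_torque'])"
```

```text
t 3.32 pos [0.5231 0.0321 0.1696] rot [179.7203  -0.229   63.31  ] F [-0.1662  5.3364  7.1125] gap 0.0112
 rot [ 0.2 -0.3 39.8] shift [-1.7 -1.1  3.6]
[0.7692 0.1111 0.2299]
```

servo_tool([
  [0,0,7,0,0,0,0],
  [0,0,14,0,0,0,0],
  [0,0,21,0,0,0,0],
  [0,0,28,0,0,0,0],
  [0,0,35,0,0,0,0],
  [0,0,40,0,0,0,0],
  [0,0,40,0,0,0,0],
])

```text
time_s: 3.9
tcp_pos: [0.5226, 0.0317, 0.1698]
tcp_rot: [179.9, -0.3, 23.2]
ft_force: [-2.1, -2.0, -6.2]
finger_gap: 0.0112
```

```bash
python3 -c "
from h import *
for c in ('wrist','scene'):
  im=manip.get_image(c);cv2.imwrite('pics/a_%s.png'%c,im[:,:,::-1] if c=='wrist' else cv2.resize(im[140:300,200:400,::-1],None,fx=3.5,fy=3.5))
d([.5214,.0311,.166],23.5);print(manip.state()['ft_torque'])"
```

```text
t 4.0 pos [0.5226 0.0317 0.1698] rot [179.9199  -0.2709  23.4711] F [-2.2181 -1.8582 -4.4391] gap 0.0108
 rot [ 0.1 -0.3 -0. ] shift [-1.3  0.1  3.8]
[-0.4937  0.5448 -0.0519]
```

View pics/a_wrist.png

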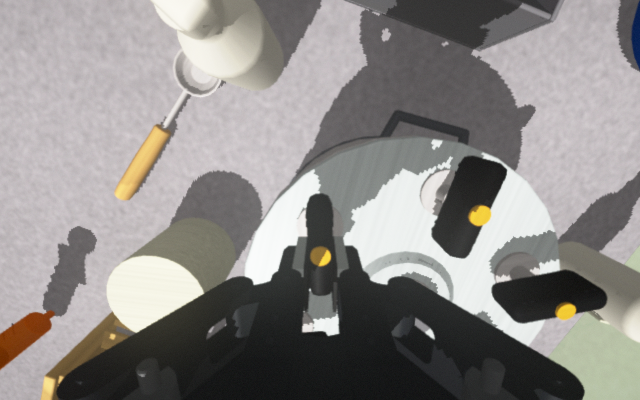

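View pics/a_scene.png

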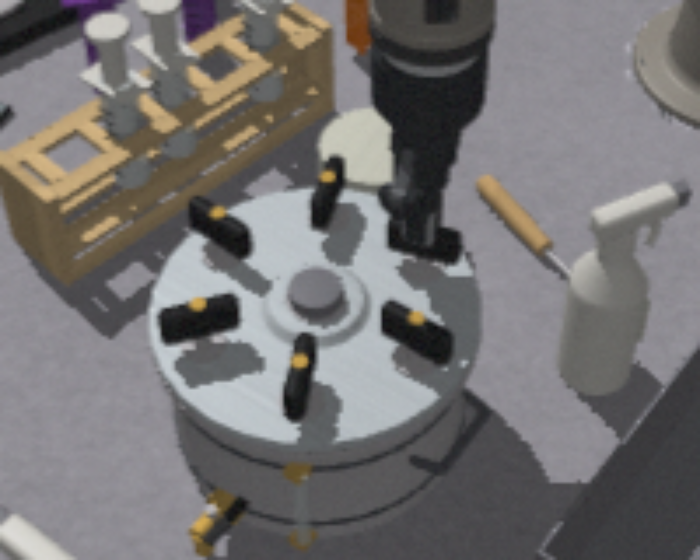

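```bash
python3 -c "
from h import *
d([.6825,-.0292,.225],63.5)"
```

```text
t 4.0 pos [0.5226 0.0317 0.1698] rot [179.9199  -0.2709  23.4711] F [-2.2181 -1.8582 -4.4391] gap 0.0108
 rot [  0.2  -0.2 -40. ] shift [122.7 119.6 -54.5]
```

servo_tool([
  [0,0,0,0,0,0,0.5],
  [0,0,0,0,0,0,0.5],
  [0,0,0,0,0,-28,0.5],
  [0,0,0,0,0,-55,0.5],
  [0,0,-7,25,25,-55,0.5],
  [0,0,-14,52,50,-55,0.5],
  [0,0,-21,78,76,-55,0.5],
  [0,0,-28,103,100,-55,0.5],
])

```text
time_s: 4.67
tcp_pos: [0.659, -0.0196, 0.2273]
tcp_rot: [179.6, -0.3, 51.9]
ft_force: [-0.1, 0.6, 0.1]
finger_gap: 0.0429
```

```bash
python3 -c "
from h import *
d([.6825,-.0292,.168],63.5)"
```

```text
t 4.67 pos [ 0.659  -0.0196  0.2273] rot [179.5937  -0.3383  51.9021] F [-0.1196  0.6383  0.1384] gap 0.0429
 rot [  0.4  -0.3 -11.6] shift [ 6.6 24.  59.5]
```

servo_tool([
  [0.4,-0.3,-7,4,14,0,0.5],
  [0.4,-0.3,-11.6,6.6,24,0,0.5],
  [0.4,-0.3,-11.6,6.6,24,0,0.5],
  [0.4,-0.3,-11.6,6.6,24,30,0.5],
  [0.4,-0.3,-11.6,6.6,24,59,0.5],
  [0.4,-0.3,-11.6,6.6,24,59,0.4],
  [0.4,-0.3,-11.6,6.6,24,59,0],
  [0.4,-0.3,-11.6,6.6,24,59,0],
])

```text
time_s: 5.33
tcp_pos: [0.6825, -0.0295, 0.1706]
tcp_rot: [179.9, 0.0, 63.5]
ft_force: [-4.1, -0.5, 0.5]
finger_gap: 0.0116
```

```bash
python3 -c "
from h import *
d([.6825,-.0292,.168],23.5)"
```

```text
t 5.33 pos [ 0.6825 -0.0295  0.1706] rot [179.8706   0.0368  63.4554] F [-4.1154 -0.547   0.5463] gap 0.0116
 rot [ 0.1 -0.  40. ] shift [ 0.3 -0.1  2.6]
```

servo_tool([
  [0,0,4,0,0,0,0],
  [0,0,11,0,0,0,0],
  [0,0,18,0,0,0,0],
  [0,0,25,0,0,0,0],
  [0,0,32,0,0,0,0],
  [0,0,37,0,0,0,0],
  [0,0,40,0,0,0,0],
  [0,0,40,0,0,0,0],
])

```text
time_s: 6.0
tcp_pos: [0.6824, -0.0296, 0.1707]
tcp_rot: [179.9, -0.0, 23.3]
ft_force: [0.3, -0.3, -10.8]
finger_gap: 0.0113
```

```bash
python3 -c "
from h import *
d([.5878,.0858,.227],3.5)"
```

```text
t 6.0 pos [ 0.6824 -0.0296  0.1707] rot [179.8744  -0.0368  23.3329] F [  0.2888  -0.3243 -10.8019] gap 0.0113
 rot [ 0.1 -0.1 19.8] shift [ -41.1 -143.3  -56.6]
```

servo_tool([
  [0,0,0,0,0,0,0.5],
  [0,0,0,0,0,0,0.5],
  [0,0,0,0,0,-28,0.5],
  [0,0,0,0,0,-56,0.5],
  [0,0,5,-9,-32,-56,0.5],
  [0,0,10,-19,-66,-56,0.5],
  [0,0,15,-30,-102,-56,0.5],
  [0,0,20,-38,-134,-56,0.5],
])

```text
time_s: 6.67
tcp_pos: [0.5936, 0.0798, 0.229]
tcp_rot: [179.9, -0.3, 3.1]
ft_force: [0.8, 0.2, 1.6]
finger_gap: 0.0428
```

```bash
python3 -c "
from h import *
d([.5878,.0858,.168],3.5)"
```

```text
t 6.67 pos [0.5936 0.0798 0.229 ] rot [179.9071  -0.3305   3.1305] F [0.7721 0.174  1.5984] gap 0.0428
 rot [ 0.1 -0.3 -0.4] shift [-5.8 -6.4 60.9]
```

servo_tool([
  [0.1,-0.3,-0.4,-5.8,-6.4,0,0.5],
  [0.1,-0.3,-0.4,-5.8,-6.4,0,0.5],
  [0.1,-0.3,-0.4,-5.8,-6.4,30,0.5],
  [0.1,-0.3,-0.4,-5.8,-6.4,60,0.5],
  [0.1,-0.3,-0.4,-5.8,-6.4,60,0.5],
  [0.1,-0.3,-0.4,-5.8,-6.4,60,0],
  [0.1,-0.3,-0.4,-5.8,-6.4,60,0],
  [0.1,-0.3,-0.4,-5.8,-6.4,60,0],
])

```text
time_s: 7.33
tcp_pos: [0.5892, 0.0851, 0.1714]
tcp_rot: [180.0, -0.2, 3.5]
ft_force: [-1.2, -2.1, -0.5]
finger_gap: 0.011
```

```bash
python3 -c "
from h import *
d([.5878,.0858,.168],-36.5)"
```

```text
t 7.33 pos [0.5892 0.0851 0.1714] rot [179.9662  -0.2265   3.5414] F [-1.2266 -2.0544 -0.488 ] gap 0.011
 rot [-0.  -0.2 40. ] shift [-1.4 -0.8  3.4]
```

servo_tool([
  [0,0,4,0,0,0,0],
  [0,0,11,0,0,0,0],
  [0,0,18,0,0,0,0],
  [0,0,25,0,0,0,0],
  [0,0,32,0,0,0,0],
  [0,0,37,0,0,0,0],
  [0,0,40,0,0,0,0],
  [0,0,40,0,0,0,0],
])

```text
time_s: 8.0
tcp_pos: [0.5883, 0.0853, 0.1715]
tcp_rot: [-180.0, -0.1, -36.5]
ft_force: [-4.3, 1.1, -4.5]
finger_gap: 0.0111
```

```bash
python3 -c "
from h import *
d([.6161,-.0839,.227],3.5)"
```

```text
t 8.0 pos [0.5883 0.0853 0.1715] rot [-179.9509   -0.0712  -36.5265] F [-4.2851  1.1487 -4.5314] gap 0.0111
 rot [ -0.   -0.1 -40. ] shift [123.1 119.3 -55.5]
```

servo_tool([
  [0,0,0,0,0,0,0.5],
  [0,0,0,0,0,0,0.5],
  [0,0,0,0,0,-28,0.5],
  [0,0,0,0,0,-55,0.5],
  [0,0,-7,25,25,-55,0.5],
  [0,0,-14,52,50,-55,0.5],
  [0,0,-21,78,76,-55,0.5],
  [0,0,-28,103,100,-55,0.5],
])

```text
time_s: 8.67
tcp_pos: [0.6127, -0.0584, 0.2285]
tcp_rot: [180.0, -0.4, -8.1]
ft_force: [-0.1, 1.0, -0.4]
finger_gap: 0.0432
```

```bash
python3 -c "
from h import *
d([.6161,-.0839,.168],3.5)"
```

```text
t 8.67 pos [ 0.6127 -0.0584  0.2285] rot [179.9715  -0.3564  -8.0829] F [-0.1158  1.0143 -0.4148] gap 0.0432
 rot [  0.1  -0.4 -11.6] shift [ 6.6 24.7 60.6]
```

servo_tool([
  [0.1,-0.4,-7,4,14,0,0.5],
  [0.1,-0.4,-11.6,6.6,24.7,0,0.5],
  [0.1,-0.4,-11.6,6.6,24.7,0,0.5],
  [0.1,-0.4,-11.6,6.6,24.7,30,0.5],
  [0.1,-0.4,-11.6,6.6,24.7,60,0.5],
  [0.1,-0.4,-11.6,6.6,24.7,60,0.4],
  [0.1,-0.4,-11.6,6.6,24.7,60,0],
  [0.1,-0.4,-11.6,6.6,24.7,60,0],
])

```text
time_s: 9.33
tcp_pos: [0.6154, -0.0834, 0.1702]
tcp_rot: [-180.0, 0.1, 3.5]
ft_force: [-6.0, -0.7, 11.9]
finger_gap: 0.0118
```

```bash
python3 -c "
from h import *
d([.6161,-.0839,.168],-36.5)"
```

```text
t 9.33 pos [ 0.6154 -0.0834  0.1702] rot [-179.9736    0.1429    3.5154] F [-5.9695 -0.6669 11.8577] gap 0.0118
 rot [ 0.   0.1 40. ] shift [0.6 0.5 2.2]
```

servo_tool([
  [0,0,4,0,0,0,0],
  [0,0,11,0,0,0,0],
  [0,0,18,0,0,0,0],
  [0,0,25,0,0,0,0],
  [0,0,32,0,0,0,0],
  [0,0,37,0,0,0,0],
  [0,0,40,0,0,0,0],
  [0,0,40,0,0,0,0],
])

```text
time_s: 10.0
tcp_pos: [0.6152, -0.0835, 0.1704]
tcp_rot: [179.9, 0.1, -36.6]
ft_force: [-1.0, -1.6, -10.2]
finger_gap: 0.0114
```

```bash
python3 -c "
from h import *
d([.6683,.0556,.227],-56.5)
d([.5355,-.0537,.227],-56.5)"
```

```text
t 10.0 pos [ 0.6152 -0.0835  0.1704] rot [179.8681   0.1419 -36.5826] F [ -0.9626  -1.5534 -10.153 ] gap 0.0114
 rot [ 0.2  0.1 19.9] shift [ -40.4 -143.2  -56.8]
t 10.0 pos [ 0.6152 -0.0835  0.1704] rot [179.8681   0.1419 -36.5826] F [ -0.9626  -1.5534 -10.153 ] gap 0.0114
 rot [ 0.2  0.1 19.9] shift [-81.9  23.8 -56.3]
```

servo_tool([
  [0,0,0,0,0,0,0.5],
  [0,0,0,0,0,0,0.5],
  [0,0,0,0,0,-28,0.5],
  [0,0,0,0,0,-56,0.5],
  [0,0,5,-9,-32,-56,0.5],
  [0,0,10,-19,-66,-56,0.5],
  [0,0,15,-30,-102,-56,0.5],
  [0,0,20,-38,-134,-56,0.5],
])

```text
time_s: 10.67
tcp_pos: [0.666, 0.0491, 0.2292]
tcp_rot: [-179.9, -0.0, -56.8]
ft_force: [1.1, -0.3, 0.1]
finger_gap: 0.0427
```

```bash
python3 -c "
from h import *
d([.6683,.0556,.168],-56.5)"
```

```text
t 10.67 pos [0.666  0.0491 0.2292] rot [-179.9034   -0.0447  -56.7708] F [ 1.1379 -0.3147  0.0678] gap 0.0427
 rot [-0.1 -0.  -0.3] shift [-4.3 -5.4 61.2]
```

servo_tool([
  [0,0,-0.3,-4.3,-5.4,0,0.5],
  [0,0,-0.3,-4.3,-5.4,0,0.5],
  [0,0,-0.3,-4.3,-5.4,30,0.5],
  [0,0,-0.3,-4.3,-5.4,60,0.5],
  [0,0,-0.3,-4.3,-5.4,60,0.5],
  [0,0,-0.3,-4.3,-5.4,60,0],
  [0,0,-0.3,-4.3,-5.4,60,0],
  [0,0,-0.3,-4.3,-5.4,60,0],
])

```text
time_s: 11.33
tcp_pos: [0.669, 0.0553, 0.1724]
tcp_rot: [-179.7, -0.1, -56.5]
ft_force: [-1.9, -1.2, 0.4]
finger_gap: 0.0111
```

```bash
python3 -c "
from h import *
d([.6683,.0556,.168],-96.5)"
```

```text
t 11.33 pos [0.669  0.0553 0.1724] rot [-179.7267   -0.1359  -56.4633] F [-1.9429 -1.1979  0.3778] gap 0.0111
 rot [-0.3 -0.  40. ] shift [-0.7  0.5  4.4]
```

servo_tool([
  [0,0,4,0,0,0,0],
  [0,0,11,0,0,0,0],
  [0,0,18,0,0,0,0],
  [0,0,25,0,0,0,0],
  [0,0,32,0,0,0,0],
  [0,0,37,0,0,0,0],
  [0,0,40,0,0,0,0],
  [0,0,40,0,0,0,0],
])

```text
time_s: 12.0
tcp_pos: [0.6689, 0.0554, 0.1725]
tcp_rot: [-179.7, 0.1, -96.5]
ft_force: [-0.2, 0.9, -7.4]
finger_gap: 0.0108
```

```bash
python3 -c "
from h import *
d([.5355,-.0537,.227],-56.5)"
```

```text
t 12.0 pos [0.6689 0.0554 0.1725] rot [-179.7312    0.0868  -96.5339] F [-0.1505  0.8718 -7.4142] gap 0.0108
 rot [ -0.3  -0.  -40. ] shift [123.5 119.9 -55.3]
```

servo_tool([
  [0,0,0,0,0,0,0.5],
  [0,0,0,0,0,0,0.5],
  [0,0,0,0,0,-28,0.5],
  [0,0,0,0,0,-55,0.5],
  [0,0,-7,25,25,-55,0.5],
  [0,0,-14,52,50,-55,0.5],
  [0,0,-21,78,76,-55,0.5],
  [0,0,-28,103,100,-55,0.5],
])

```text
time_s: 12.67
tcp_pos: [0.5568, -0.0368, 0.2286]
tcp_rot: [-179.6, -0.2, -68.1]
ft_force: [1.2, 0.0, 0.2]
finger_gap: 0.0428
```

```bash
python3 -c "
from h import *
d([.5355,-.0537,.168],-56.5)"
```

```text
t 12.67 pos [ 0.5568 -0.0368  0.2286] rot [-179.559    -0.1935  -68.0934] F [1.2063 0.0168 0.1883] gap 0.0428
 rot [ -0.4  -0.2 -11.6] shift [ 7.6 26.5 60.5]
```

servo_tool([
  [-0.4,-0.2,-7,4,14,0,0.5],
  [-0.4,-0.2,-11.6,7.6,26.5,0,0.5],
  [-0.4,-0.2,-11.6,7.6,26.5,0,0.5],
  [-0.4,-0.2,-11.6,7.6,26.5,30,0.5],
  [-0.4,-0.2,-11.6,7.6,26.5,60,0.5],
  [-0.4,-0.2,-11.6,7.6,26.5,60,0.4],
  [-0.4,-0.2,-11.6,7.6,26.5,60,0],
  [-0.4,-0.2,-11.6,7.6,26.5,60,0],
])

```text
time_s: 13.33
tcp_pos: [0.5354, -0.0522, 0.1697]
tcp_rot: [-180.0, 0.1, -56.5]
ft_force: [-1.9, 4.0, 8.1]
finger_gap: 0.0119
```

```bash
python3 -c "
from h import *
d([.5355,-.0537,.168],-96.5)"
```

```text
t 13.33 pos [ 0.5354 -0.0522  0.1697] rot [-179.9603    0.1259  -56.5397] F [-1.8879  3.9971  8.1137] gap 0.0119
 rot [ 0.   0.1 40. ] shift [1.3 0.7 1.7]
```

servo_tool([
  [0,0,4,0,0,0,0],
  [0,0,11,0,0,0,0],
  [0,0,18,0,0,0,0],
  [0,0,25,0,0,0,0],
  [0,0,32,0,0,0,0],
  [0,0,37,0,0,0,0],
  [0,0,40,0,0,0,0],
  [0,0,40,0,0,0,0],
])

```text
time_s: 14.0
tcp_pos: [0.5353, -0.0523, 0.17]
tcp_rot: [179.9, 0.1, -96.6]
ft_force: [0.5, -1.2, -11.1]
finger_gap: 0.0115
```

servo_tool([
  [0,0,0,0,0,0,0.5],
  [0,0,0,0,0,0,0.5],
  [0,0,0,0,0,-35,0.5],
  [0,0,0,0,0,-70,0.5],
  [0,0,0,0,0,-105,0.5],
  [0,0,0,0,0,-110,0.5],
])

```text
time_s: 14.5
tcp_pos: [0.5385, -0.053, 0.2885]
tcp_rot: [-179.3, -0.0, -96.6]
ft_force: [-0.1, 0.5, 0.3]
finger_gap: 0.0427
```

```bash
python3 -c "
from h import *
v=[.6019,.001,39.47]
for c in('top','scene'):
  im=manip.get_image(c).copy()
  for k in range(6):
    t=np.radians(v[2]+60*k); p=np.array([v[0]+.086*np.cos(t),v[1]+.086*np.sin(t),.191]);w=t-np.pi/4;u=.028*np.array([np.cos(w),np.sin(w),0])
    a=proj(c,p-u);b=proj(c,p+u);cv2.line(im,tuple(int(x) for x in a),tuple(int(x) for x in b),(0,255,0),1)
  x0,y0=(230,80) if c=='top' else (210,150)
  cv2.imwrite(f'pics/half_{c}.png',cv2.resize(im[y0:y0+140,x0:x0+160],None,fx=4,fy=4)[:,:,::-1])
d([.5214,.0311,.227],23.5)"
```

```text
t 14.6 pos [ 0.5369 -0.0526  0.2835] rot [-179.6698    0.0379  -96.5793] F [0.2922 0.1273 0.3163] gap 0.0425
 rot [  -0.2   -0.3 -120.1] shift [-81.4  25.3  56.4]
```

View pics/half_top.png

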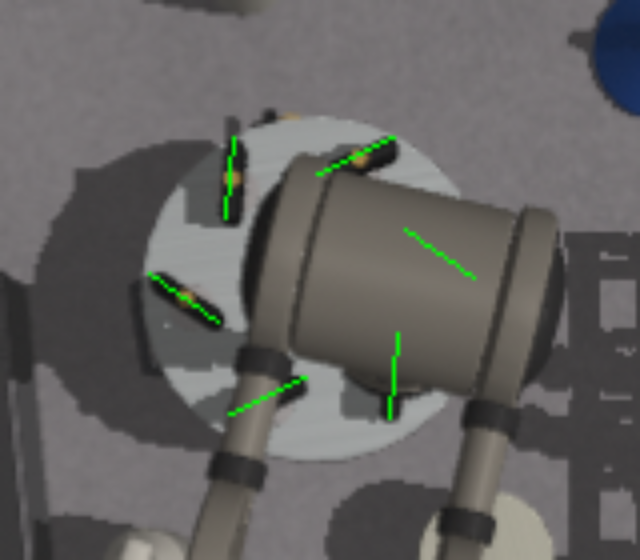

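View pics/half_scene.png

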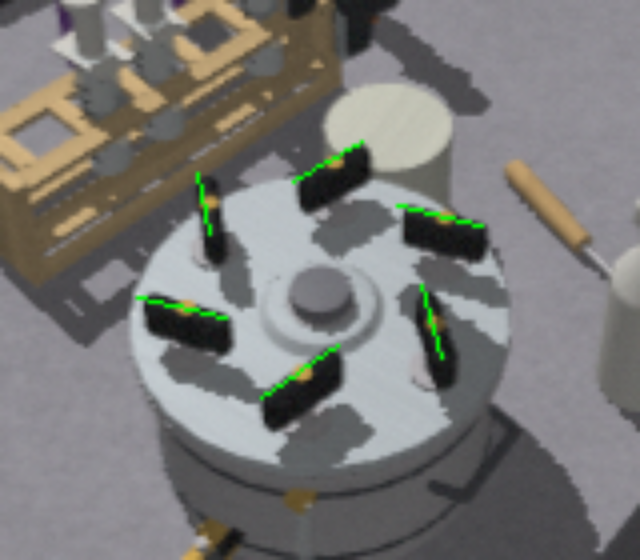

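servo_tool([
  [0,0,-7,-10,3,0,0.5],
  [0,0,-14,-20,6,0,0.5],
  [0,0,-21,-30,9,0,0.5],
  [0,0,-28,-40,12,0,0.5],
  [0,0,-35,-50,15,0,0.5],
  [0,0,-42,-60,18,0,0.5],
  [0,0,-49,-70,22,0,0.5],
  [0,0,-56,-80,25,0,0.5],
])

```text
time_s: 15.27
tcp_pos: [0.5206, 0.0303, 0.2824]
tcp_rot: [-179.8, -0.2, -40.2]
ft_force: [0.8, 0.2, 1.1]
finger_gap: 0.0427
```

servo_tool([
  [0,0,-7,0,0,0,0.5],
  [0,0,-14,0,0,0,0.5],
  [0,0,-21,0,0,0,0.5],
  [0,0,-28,0,0,0,0.5],
  [0,0,-35,0,0,0,0.5],
  [0,0,-42,0,0,0,0.5],
  [0,0,-49,0,0,0,0.5],
  [0,0,-56,0,0,0,0.5],
])

```text
time_s: 15.93
tcp_pos: [0.5201, 0.0305, 0.2813]
tcp_rot: [180.0, -0.1, 16.2]
ft_force: [-0.5, 0.3, 0.5]
finger_gap: 0.0426
```

```bash
python3 -c "
from h import *
d([.5214,.0311,.168],23.5)"
```

```text
t 15.93 pos [0.5201 0.0305 0.2813] rot [179.9991  -0.1405  16.1866] F [-0.5317  0.3079  0.4951] gap 0.0426
 rot [ 0.  -0.1 -7.3] shift [  1.1  -0.2 113.3]
```

servo_tool([
  [0,0,-7.3,2,0,38,0.5],
  [0,0,-7.3,2,0,76,0.5],
  [0,0,-7.3,2,0,100,0.5],
  [0,0,-7.3,2,0,113,0.5],
  [0,0,-7.3,2,0,113,0.4],
  [0,0,-7.3,2,0,113,0],
  [0,0,-7.3,2,0,113,0],
  [0,0,-7.3,2,0,113,0],
])

```text
time_s: 16.6
tcp_pos: [0.5227, 0.0312, 0.1691]
tcp_rot: [179.9, -0.2, 23.5]
ft_force: [0.1, 0.7, -2.5]
finger_gap: 0.0116
```

```bash
python3 -c "
from h import *
d([.5226,.0317,.168],-22.5)"
```

```text
t 16.6 pos [0.5227 0.0312 0.1691] rot [179.9413  -0.2126  23.5169] F [ 0.0722  0.6896 -2.5063] gap 0.0116
 rot [-0.  -0.2 46. ] shift [ 0.1 -0.5  1.1]
```

servo_tool([
  [0,0,7,0,0,0,0],
  [0,0,14,0,0,0,0],
  [0,0,21,0,0,0,0],
  [0,0,28,0,0,0,0],
  [0,0,35,0,0,0,0],
  [0,0,42,0,0,0,0],
  [0,0,46,0,0,0,0],
  [0,0,47,0,0,0,0],
])

```text
time_s: 17.27
tcp_pos: [0.5214, 0.0311, 0.1691]
tcp_rot: [-180.0, -0.1, -23.6]
ft_force: [-5.1, -1.4, -3.2]
finger_gap: 0.0111
```

```bash
python3 -c "
from h import *
print(manip.state()['ft_torque'])
d([.6824,-.0296,.227],23.5)"
```

```text
[-0.0805  0.8302  0.727 ]
t 17.27 pos [0.5214 0.0311 0.1691] rot [-179.9631   -0.0615  -23.5724] F [-5.1139 -1.3804 -3.2365] gap 0.0111
 rot [ -0.   -0.1 -47.1] shift [171.9  -8.7 -57.7]
```

servo_tool([
  [0,0,0,0,0,0,0.5],
  [0,0,0,0,0,0,0.5],
  [0,0,0,0,0,-29,0.5],
  [0,0,0,0,0,-58,0.5],
  [0,0,-7,35,0,-58,0.5],
  [0,0,-14,74,-2,-58,0.5],
  [0,0,-21,112,-4,-58,0.5],
  [0,0,-28,148,-7,-58,0.5],
])

```text
time_s: 17.93
tcp_pos: [0.6622, -0.0226, 0.229]
tcp_rot: [180.0, -0.3, 4.8]
ft_force: [1.0, 0.2, 0.4]
finger_gap: 0.0425
```

```bash
python3 -c "
from h import *
d([.6824,-.0296,.168],23.5)"
```

```text
t 17.93 pos [ 0.6622 -0.0226  0.229 ] rot [179.9526  -0.3146   4.8499] F [1.0306 0.2297 0.4332] gap 0.0425
 rot [  0.1  -0.3 -18.7] shift [19.2  8.7 61.1]
```

servo_tool([
  [0.1,-0.3,-7,10,4,0,0.5],
  [0.1,-0.3,-14,19.2,8.7,0,0.5],
  [0.1,-0.3,-18.7,19.2,8.7,0,0.5],
  [0.1,-0.3,-18.7,19.2,8.7,30,0.5],
  [0.1,-0.3,-18.7,19.2,8.7,60,0.5],
  [0.1,-0.3,-18.7,19.2,8.7,60,0.4],
  [0.1,-0.3,-18.7,19.2,8.7,60,0],
  [0.1,-0.3,-18.7,19.2,8.7,60,0],
])

```text
time_s: 18.6
tcp_pos: [0.6828, -0.03, 0.1711]
tcp_rot: [179.9, -0.0, 23.6]
ft_force: [-4.9, -1.7, 2.6]
finger_gap: 0.0118
```

servo_tool([
  [0,0,7,0,0,0,0],
  [0,0,14,0,0,0,0],
  [0,0,21,0,0,0,0],
  [0,0,28,0,0,0,0],
  [0,0,35,0,0,0,0],
  [0,0,42,0,0,0,0],
  [0,0,46,0,0,0,0],
  [0,0,47,0,0,0,0],
])

```text
time_s: 19.27
tcp_pos: [0.6822, -0.0301, 0.1712]
tcp_rot: [179.9, 0.0, -23.5]
ft_force: [-2.7, -1.6, -10.6]
finger_gap: 0.0108
```

```bash
python3 -c "
from h import *
print(manip.state()['ft_torque'])
d([.5883,.0853,.227],-36.5)"
```

```text
[-0.206   0.3252  0.6466]
t 19.27 pos [ 0.6822 -0.0301  0.1712] rot [179.9283   0.0064 -23.5026] F [ -2.6742  -1.6241 -10.5822] gap 0.0108
 rot [ 0.1 -0.  13. ] shift [-132.2  -68.3  -55.9]
```

servo_tool([
  [0,0,0,0,0,0,0.5],
  [0,0,0,0,0,0,0.5],
  [0,0,0,0,0,-28,0.5],
  [0,0,0,0,0,-56,0.5],
  [0,0,4,-30,-15,-56,0.5],
  [0,0,8,-62,-32,-56,0.5],
  [0,0,13,-95,-49,-56,0.5],
  [0,0,13,-124,-64,-56,0.5],
])

```text
time_s: 19.93
tcp_pos: [0.5939, 0.0794, 0.2298]
tcp_rot: [-179.9, -0.2, -36.7]
ft_force: [-0.1, -0.0, -0.7]
finger_gap: 0.0428
```

```bash
python3 -c "
from h import *
d([.5883,.0853,.168],-36.5)"
```

```text
t 19.93 pos [0.5939 0.0794 0.2298] rot [-179.8596   -0.2366  -36.6918] F [-0.1317 -0.0016 -0.7031] gap 0.0428
 rot [-0.1 -0.2 -0.2] shift [-8.3 -1.2 61.8]
```

servo_tool([
  [-0.1,-0.2,0,-8.3,-1.2,0,0.5],
  [-0.1,-0.2,0,-8.3,-1.2,0,0.5],
  [-0.1,-0.2,0,-8.3,-1.2,30,0.5],
  [-0.1,-0.2,0,-8.3,-1.2,60,0.5],
  [-0.1,-0.2,0,-8.3,-1.2,60,0.5],
  [-0.1,-0.2,0,-8.3,-1.2,60,0],
  [-0.1,-0.2,0,-8.3,-1.2,60,0],
  [-0.1,-0.2,0,-8.3,-1.2,60,0],
])

```text
time_s: 20.6
tcp_pos: [0.5885, 0.0857, 0.1721]
tcp_rot: [-179.9, -0.0, -36.7]
ft_force: [-4.0, 0.8, -1.3]
finger_gap: 0.0113
```

servo_tool([
  [0,0,7,0,0,0,0],
  [0,0,14,0,0,0,0],
  [0,0,21,0,0,0,0],
  [0,0,28,0,0,0,0],
  [0,0,35,0,0,0,0],
  [0,0,42,0,0,0,0],
  [0,0,46,0,0,0,0],
  [0,0,47,0,0,0,0],
])

```text
time_s: 21.27
tcp_pos: [0.588, 0.0863, 0.1722]
tcp_rot: [-180.0, 0.2, -83.8]
ft_force: [-2.6, 4.3, -8.4]
finger_gap: 0.0109
```

```bash
python3 -c "
from h import *
print(manip.state()['ft_torque'])
d([.6152,-.0835,.227],-36.5)"
```

```text
[0.6423 0.5055 0.4195]
t 21.27 pos [0.588  0.0863 0.1722] rot [-179.99      0.1616  -83.7997] F [-2.6031  4.3042 -8.3975] gap 0.0109
 rot [ -0.1   0.1 -47.3] shift [171.6  -8.7 -55.2]
```

servo_tool([
  [0,0,3,0,0,0,0],
  [0,0,3,0,0,0,0],
])

```text
time_s: 21.43
tcp_pos: [0.5879, 0.0864, 0.1723]
tcp_rot: [180.0, 0.2, -86.7]
ft_force: [0.3, 2.5, -9.5]
finger_gap: 0.0108
```

```bash
python3 -c "
from h import *
print(manip.state()['ft_torque'])
d([.6152,-.0835,.227],-36.5)"
```

```text
[0.266  0.1836 0.8839]
t 21.43 pos [0.5879 0.0864 0.1723] rot [179.9655   0.1553 -86.7148] F [ 0.3378  2.4711 -9.4719] gap 0.0108
 rot [ -0.    0.2 -50.2] shift [171.  -17.5 -55.2]
```

servo_tool([
  [0,0,0,0,0,0,0.5],
  [0,0,0,0,0,0,0.5],
  [0,0,0,0,0,-28,0.5],
  [0,0,0,0,0,-56,0.5],
  [0,0,-7,35,-2,-56,0.5],
  [0,0,-14,74,-5,-56,0.5],
  [0,0,-21,112,-9,-56,0.5],
  [0,0,-28,148,-14,-56,0.5],
])

```text
time_s: 22.1
tcp_pos: [0.6113, -0.063, 0.2304]
tcp_rot: [-179.8, -0.1, -58.3]
ft_force: [0.6, 0.6, -0.3]
finger_gap: 0.0426
```

```bash
python3 -c "
from h import *
d([.6152,-.0835,.168],-36.5)"
```

```text
t 22.1 pos [ 0.6113 -0.063   0.2304] rot [-179.7779   -0.0641  -58.2916] F [ 0.6148  0.5618 -0.2911] gap 0.0426
 rot [ -0.2  -0.1 -21.8] shift [19.4  7.7 62.3]
```

servo_tool([
  [0,0,-7,10,4,0,0.5],
  [0,0,-14,19.4,7.7,0,0.5],
  [0,0,-21,19.4,7.7,0,0.5],
  [-0.2,0,-21.8,19.4,7.7,20,0.5],
  [-0.2,0,-21.8,19.4,7.7,61,0.5],
  [-0.2,0,-21.8,19.4,7.7,61,0.4],
  [-0.2,0,-21.8,19.4,7.7,61,0],
  [-0.2,0,-21.8,19.4,7.7,61,0],
])

```text
time_s: 22.77
tcp_pos: [0.6155, -0.0835, 0.1715]
tcp_rot: [-180.0, -0.1, -36.5]
ft_force: [-4.6, 0.8, 6.2]
finger_gap: 0.0118
```

servo_tool([
  [0,0,7,0,0,0,0],
  [0,0,14,0,0,0,0],
  [0,0,21,0,0,0,0],
  [0,0,28,0,0,0,0],
  [0,0,35,0,0,0,0],
  [0,0,42,0,0,0,0],
  [0,0,47,0,0,0,0],
  [0,0,49,0,0,0,0],
])

```text
time_s: 23.43
tcp_pos: [0.6153, -0.0835, 0.1718]
tcp_rot: [-180.0, -0.1, -85.6]
ft_force: [0.2, 0.1, -13.3]
finger_gap: 0.0112
```

```bash
python3 -c "
from h import *
print(manip.state()['ft_torque'])
d([.6689,.0554,.227],-96.5)"
```

```text
[-0.1654  0.0483  1.0848]
t 23.43 pos [ 0.6153 -0.0835  0.1718] rot [-179.9582   -0.0996  -85.6162] F [  0.1739   0.0605 -13.3215] gap 0.0112
 rot [-0.1 -0.1 10.9] shift [-134.3  -64.1  -55.4]
```

servo_tool([
  [0,0,0,0,0,0,0.5],
  [0,0,0,0,0,0,0.5],
  [0,0,0,0,0,-28,0.5],
  [0,0,0,0,0,-56,0.5],
  [0,0,4,-30,-15,-56,0.5],
  [0,0,8,-62,-31,-56,0.5],
  [0,0,11,-95,-46,-56,0.5],
  [0,0,11,-126,-60,-56,0.5],
])

```text
time_s: 24.1
tcp_pos: [0.6668, 0.0482, 0.2308]
tcp_rot: [-179.6, -0.1, -96.7]
ft_force: [0.3, -0.9, -0.3]
finger_gap: 0.0427
```

```bash
python3 -c "
from h import *
d([.6689,.0554,.168],-96.5)"
```

```text
t 24.1 pos [0.6668 0.0482 0.2308] rot [-179.6414   -0.0565  -96.7447] F [ 0.2777 -0.8524 -0.264 ] gap 0.0427
 rot [-0.4 -0.1 -0.2] shift [-7.4 -0.9 62.8]
```

servo_tool([
  [-0.4,0,0,-7.4,-0.9,0,0.5],
  [-0.4,0,0,-7.4,-0.9,0,0.5],
  [-0.4,0,0,-7.4,-0.9,30,0.5],
  [-0.4,0,0,-7.4,-0.9,62,0.5],
  [-0.4,0,0,-7.4,-0.9,62,0.5],
  [-0.4,0,0,-7.4,-0.9,62,0],
  [-0.4,0,0,-7.4,-0.9,62,0],
  [-0.4,0,0,-7.4,-0.9,62,0],
])

```text
time_s: 24.77
tcp_pos: [0.6702, 0.0553, 0.1721]
tcp_rot: [-179.8, 0.0, -96.8]
ft_force: [-0.7, 1.0, -0.8]
finger_gap: 0.0108
```

servo_tool([
  [0,0,7,0,0,0,0],
  [0,0,14,0,0,0,0],
  [0,0,21,0,0,0,0],
  [0,0,28,0,0,0,0],
  [0,0,35,0,0,0,0],
  [0,0,42,0,0,0,0],
  [0,0,47,0,0,0,0],
  [0,0,49,0,0,0,0],
])

```text
time_s: 25.43
tcp_pos: [0.6698, 0.0547, 0.1722]
tcp_rot: [-179.9, 0.1, -145.9]
ft_force: [-1.5, -0.7, -8.8]
finger_gap: 0.0109
```

```bash
python3 -c "
from h import *
print(manip.state()['ft_torque'])
d([.5353,-.0523,.227],-96.5)"
```

```text
[-0.1939  0.1972  0.9321]
t 25.43 pos [0.6698 0.0547 0.1722] rot [-179.8708    0.1022 -145.9415] F [-1.5305 -0.713  -8.7508] gap 0.0109
 rot [ -0.2   0.  -49.4] shift [171.2 -13.4 -55. ]
```

servo_tool([
  [0,0,0,0,0,0,0.5],
  [0,0,0,0,0,0,0.5],
  [0,0,0,0,0,-28,0.5],
  [0,0,0,0,0,-56,0.5],
  [0,0,-7,35,-2,-56,0.5],
  [0,0,-14,74,-5,-56,0.5],
  [0,0,-21,112,-9,-56,0.5],
  [0,0,-28,148,-12,-56,0.5],
])

```text
time_s: 26.1
tcp_pos: [0.5529, -0.0392, 0.23]
tcp_rot: [-179.6, 0.1, -117.5]
ft_force: [0.8, -1.1, -1.2]
finger_gap: 0.0427
```

```bash
python3 -c "
from h import *
d([.5353,-.0523,.168],-96.5)"
```

```text
t 26.1 pos [ 0.5529 -0.0392  0.23  ] rot [-179.6165    0.0743 -117.5024] F [ 0.7895 -1.1254 -1.1845] gap 0.0427
 rot [ -0.4   0.  -21. ] shift [19.8 10.  61.9]
```

servo_tool([
  [0,0,-7,10,5,0,0.5],
  [0,0,-14,19.8,10,0,0.5],
  [0,0,-21,19.8,10,0,0.5],
  [-0.4,0,-21,19.8,10,20,0.5],
  [-0.4,0,-21,19.8,10,61,0.5],
  [-0.4,0,-21,19.8,10,61,0.4],
  [-0.4,0,-21,19.8,10,61,0],
  [-0.4,0,-21,19.8,10,61,0],
])

```text
time_s: 26.77
tcp_pos: [0.5363, -0.0524, 0.1711]
tcp_rot: [-179.9, -0.0, -96.5]
ft_force: [-4.5, 0.8, 2.0]
finger_gap: 0.0117
```

servo_tool([
  [0,0,7,0,0,0,0],
  [0,0,14,0,0,0,0],
  [0,0,21,0,0,0,0],
  [0,0,28,0,0,0,0],
  [0,0,35,0,0,0,0],
  [0,0,42,0,0,0,0],
  [0,0,47,0,0,0,0],
  [0,0,49,0,0,0,0],
])

```text
time_s: 27.43
tcp_pos: [0.5358, -0.0531, 0.1713]
tcp_rot: [-179.9, -0.0, -145.6]
ft_force: [-0.2, -3.0, -13.5]
finger_gap: 0.0108
```

```bash
python3 -c "
from h import *
s=manip.state();print(s['ft_torque'],s['qpos'])
d([.5475,-.297,.30],-85)"
```

```text
[-0.5604  0.0686  1.3243] [-13.755   23.2728  89.2857  -0.1136  67.3888 131.8821]
t 27.43 pos [ 0.5358 -0.0531  0.1713] rot [-179.8907   -0.0429 -145.5935] F [ -0.1688  -3.0395 -13.4862] gap 0.0108
 rot [ -0.1  -0.1 -60.6] shift [ 128.2 -208.1 -128.2]
```

servo_tool([
  [0,0,0,0,0,0,0.5],
  [0,0,0,0,0,0,0.5],
  [0,0,0,0,0,-35,0.5],
  [0,0,0,0,0,-75,0.5],
  [0,0,-7,10,-16,-115,0.2],
  [0,0,-14,30,-48,-128,0],
  [0,0,-21,50,-81,-128,0],
  [0,0,-28,70,-114,-128,0],
])

```text
time_s: 28.1
tcp_pos: [0.5436, -0.1867, 0.3043]
tcp_rot: [-179.4, -0.1, -117.5]
ft_force: [0.1, 0.4, 0.1]
finger_gap: 0.0001
```

servo_tool([
  [0,0,-7,18,0,0,0],
  [0,0,-14,36,0,0,0],
  [0,0,-21,54,0,0,0],
  [0,0,-28,72,0,0,0],
  [0,0,-28,72,0,0,0],
])

```text
time_s: 28.52
tcp_pos: [0.5097, -0.2535, 0.3068]
tcp_rot: [-179.3, -0.5, -89.3]
ft_force: [-0.5, 0.9, 0.0]
finger_gap: 0.0005
```

```bash
python3 -c "
from h import *
v=[.6019,.001,39.47]
for c in('top','scene'):
  im=manip.get_image(c).copy(); full=im.copy()
  for k in range(6):
    t=np.radians(v[2]+60*k); p=np.array([v[0]+.086*np.cos(t),v[1]+.086*np.sin(t),.191]);w=t-np.pi/2;u=.028*np.array([np.cos(w),np.sin(w),0])
    a=proj(c,p-u);b=proj(c,p+u);cv2.line(im,tuple(int(x) for x in a),tuple(int(x) for x in b),(0,255,0),1)
  x0,y0=(230,80) if c=='top' else (210,150)
  cv2.imwrite(f'pics/full_{c}.png',cv2.resize(im[y0:y0+140,x0:x0+160],None,fx=4,fy=4)[:,:,::-1])
  for x in manip.place_of('syringe_1',c): print(c,x)
im=manip.get_image('wrist');cv2.imwrite('pics/w3.png',im[:,:,::-1])
d([.5475,-.297,.25],-90)"
```

```text
top {'location': [0.3623, -0.4149, 0.0733], 'p': 0.81}
top {'location': [0.4925, -0.2963, 0.0865], 'p': 0.51}
top {'location': [0.4711, -0.4191, 0.0756], 'p': 0.38}
scene {'location': [0.3801, -0.2934, 0.0938], 'p': 0.95}
scene {'location': [0.548, -0.2966, 0.0889], 'p': 0.9}
scene {'location': [0.2459, -0.296, 0.0778], 'p': 0.9}
scene {'location': [0.4715, -0.4188, 0.0768], 'p': 0.85}
scene {'location': [0.3596, -0.4129, 0.077], 'p': 0.69}
scene {'location': [0.4921, -0.2934, 0.0879], 'p': 0.56}
scene {'location': [0.6717, 0.0567, 0.1766], 'p': 0.39}
t 28.77 pos [ 0.511  -0.2498  0.3053] rot [-179.4303   -0.3518  -89.5449] F [-0.8046 -0.3673  0.0309] gap 0.0
 rot [-0.6 -0.3  0.5] shift [ 47.2 -35.6  55.9]
```

View pics/full_top.png

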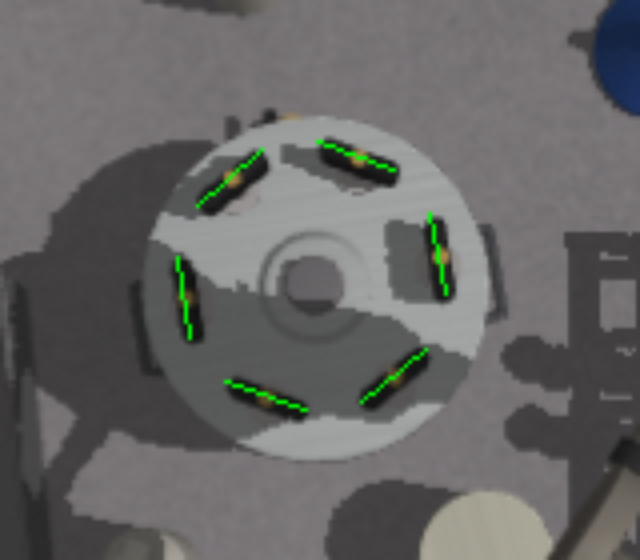

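View pics/full_scene.png

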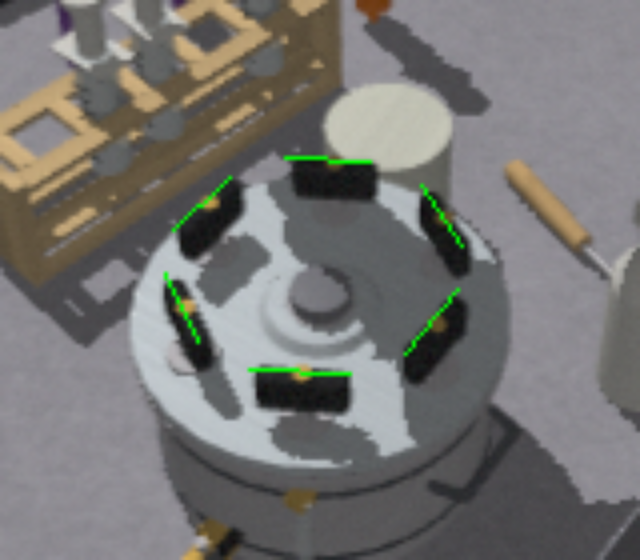

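View pics/w3.png

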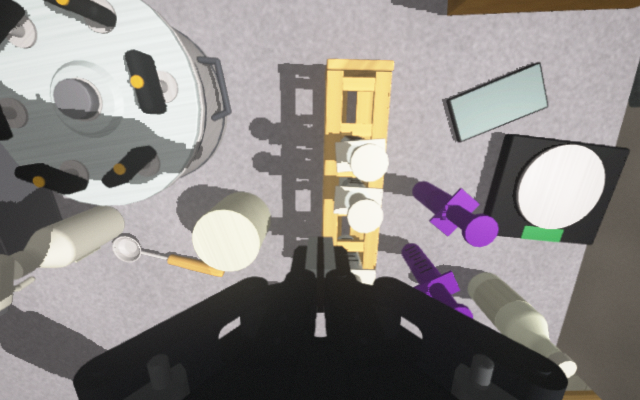

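```bash
cat >> h.py <<'E'
def ray(name,px,z):
    ci=manip.camera_info(name); V=ci['view']; m=(np.array(px,float)-[ci['cx'],ci['cy']])/[ci['fx'],ci['fy']]
    s=m.copy()
    for _ in range(8): s=m/(1+ci['k1']*(s@s))
    R=V[:3,:3]; o=-R.T@V[:3,3]; w=R.T@np.array([s[0],s[1],1]); return o+w*(z-o[2])/w[2]
E
python3 - <<'E'
from h import *
im=manip.get_image('wrist'); cv2.imwrite('pics/w4.png',cv2.resize(im[120:300,300:440],None,fx=4,fy=4)[:,:,::-1])
im=manip.get_image('scene'); cv2.imwrite('pics/s4.png',cv2.resize(im[100:230,190:320],None,fx=4.5,fy=4.5)[:,:,::-1])
print(manip.state()['tcp_pos'])
for p in [(369,162),(364,213)]:
    for z in (.208,.200): print(ray('wrist',p,z))
E
```

```text
[ 0.5109 -0.2497  0.3048]
[ 0.5456 -0.2946  0.208 ]
[ 0.5444 -0.2961  0.2   ]
[ 0.4962 -0.2927  0.208 ]
[ 0.4935 -0.2941  0.2   ]
```

View pics/w4.png

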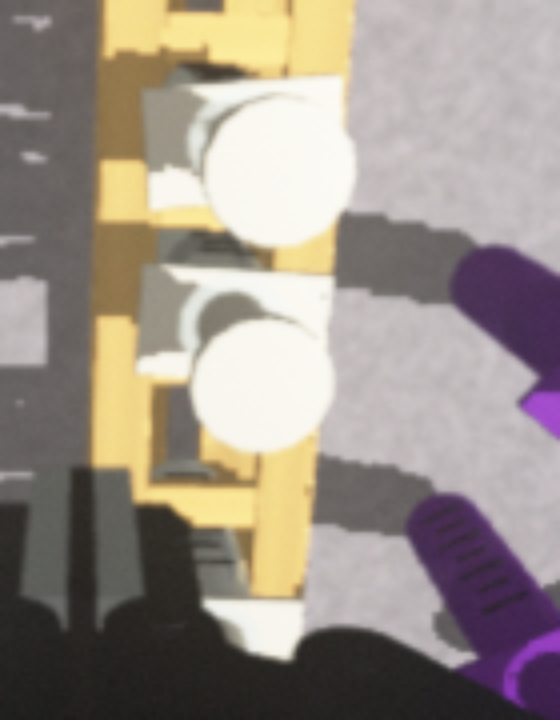

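View pics/s4.png

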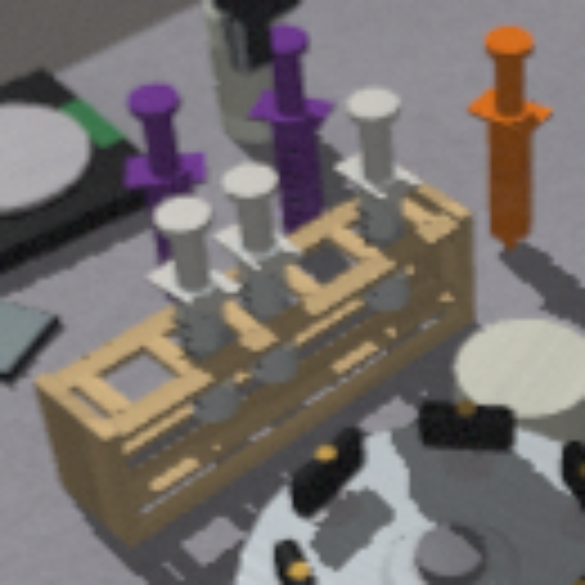

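```bash
python3 -c "
from h import *
d([.5455,-.296,.226],-90)"
```

```text
t 28.87 pos [ 0.5109 -0.2497  0.3048] rot [-179.4784   -0.3332  -89.4908] F [ 0.0388 -0.4211 -0.2103] gap -0.0001
 rot [-0.5 -0.3  0.5] shift [ 46.1 -33.5  79.4]
```

servo_tool([
  [-0.5,-0.3,0.5,25,-18,0,0],
  [-0.5,-0.3,0.5,46,-33.5,0,0],
  [-0.5,-0.3,0.5,46,-33.5,30,0],
  [-0.5,-0.3,0.5,46,-33.5,60,0],
  [-0.5,-0.3,0.5,46,-33.5,78,0],
  [-0.5,-0.3,0.5,46,-33.5,79,0],
  [-0.5,-0.3,0.5,46,-33.5,79,0],
])

```text
time_s: 29.45
tcp_pos: [0.5455, -0.2952, 0.2258]
tcp_rot: [179.9, 0.0, -90.0]
ft_force: [0.3, -0.0, 1.2]
finger_gap: 0.0003
```

servo_tool([
  [0,0,0,0,0,5,0],
  [0,0,0,0,0,10,0],
  [0,0,0,0,0,12,0],
  [0,0,0,0,0,12,0],
])

```text
time_s: 29.78
tcp_pos: [0.5455, -0.2951, 0.214]
tcp_rot: [179.9, 0.0, -90.0]
ft_force: [0.7, -0.6, 0.5]
finger_gap: -0.0003
```

servo_tool([
  [0,0,0,0,0,4,0],
  [0,0,0,0,0,8,0],
  [0,0,0,0,0,8,0],
])

```text
time_s: 30.03
tcp_pos: [0.5452, -0.2949, 0.2051]
tcp_rot: [179.9, 0.1, -90.0]
ft_force: [0.6, -0.4, -0.9]
finger_gap: 0.0004
```

servo_tool([
  [0,0,0,0,0,2,0],
  [0,0,0,0,0,4,0],
  [0,0,0,0,0,4,0],
])

```text
time_s: 30.28
tcp_pos: [0.545, -0.2948, 0.2006]
tcp_rot: [179.8, 0.1, -90.0]
ft_force: [0.9, -0.5, -0.2]
finger_gap: -0.0001
```

```bash
python3 - <<'E'
from h import *
im=manip.get_image('scene'); cv2.imwrite('pics/s5.png',cv2.resize(im[100:230,190:320],None,fx=4.5,fy=4.5)[:,:,::-1])
E
```

```text
(no output)
```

View pics/s5.png

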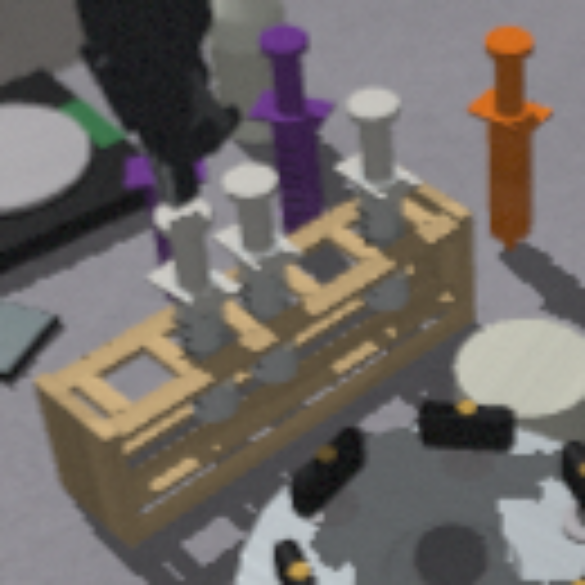

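servo_tool([
  [0,0,0,0,0,2,0],
  [0,0,0,0,0,4,0],
  [0,0,0,0,0,6,0],
])

```text
time_s: 30.58
tcp_pos: [0.545, -0.2948, 0.1947]
tcp_rot: [179.9, 0.1, -90.0]
ft_force: [-0.2, 0.3, -0.2]
finger_gap: -0.0001
```

servo_tool([
  [0,0,0,0,0,2,0],
  [0,0,0,0,0,4,0],
  [0,0,0,0,0,6,0],
])

```text
time_s: 30.83
tcp_pos: [0.5451, -0.2948, 0.1886]
tcp_rot: [179.9, 0.1, -90.0]
ft_force: [-0.4, 0.7, 4.2]
finger_gap: 0.0002
```

servo_tool([
  [0,0,0,0,0,2,0],
  [0,0,0,0,0,4,0],
])

```text
time_s: 31.0
tcp_pos: [0.5454, -0.295, 0.1851]
tcp_rot: [179.9, 0.0, -90.0]
ft_force: [-0.8, 0.3, 3.8]
finger_gap: 0.0003
```

```bash
python3 - <<'E'
from h import *
im=manip.get_image('scene'); cv2.imwrite('pics/s6.png',cv2.resize(im[100:230,190:320],None,fx=4.5,fy=4.5)[:,:,::-1])
d([.5455,-.296,.171],-90)
E
```

```text
t 31.05 pos [ 0.5452 -0.2949  0.1846] rot [179.8993   0.0655 -89.9723] F [-0.3267 -0.0789  2.8272] gap -0.0001
 rot [0.1 0.1 0. ] shift [ 1.1 -0.3 13.5]
```

View pics/s6.png

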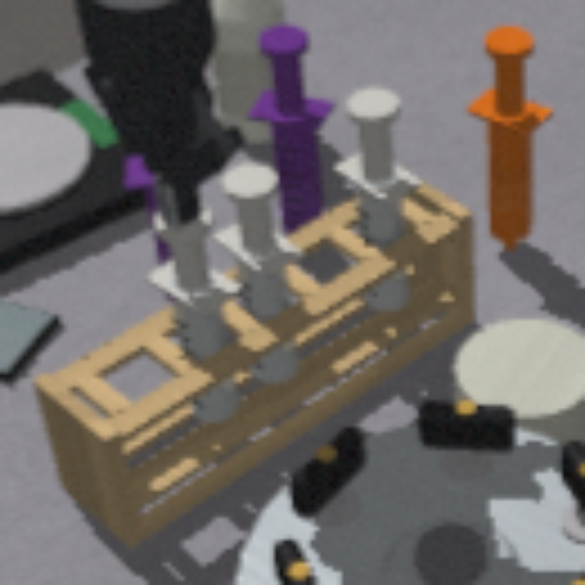

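```bash
python3 - <<'E'
from h import *
for x,y in [(.5455,-.296),(.493,-.295),(.383,-.293)]:
  for z in (.208,.198,.188,.178,.168): print(x,z,(proj('scene',[x,y,z])-[190,100])*4.5, proj('top',[x,y,z]))
print((proj('scene',manip.state()['tcp_pos']+[0,0,-.008])-[190,100])*4.5)
E
```

```text
0.5455 0.208 [174.9337 207.3572] [420.9502 168.7576]
0.5455 0.198 [177.0898 219.8068] [420.1871 169.1675]
0.5455 0.188 [179.2181 232.1003] [419.4358 169.5711]
0.5455 0.178 [181.319  244.2408] [418.6961 169.9685]
0.5455 0.168 [183.3931 256.231 ] [417.9678 170.3597]
0.493 0.208 [240.6261 171.3345] [420.8923 188.6975]
0.493 0.198 [242.3292 183.7107] [420.1277 188.9513]
0.493 0.188 [244.0108 195.9351] [419.375  189.2011]
0.493 0.178 [245.6712 208.0108] [418.6339 189.447 ]
0.493 0.168 [247.3108 219.9403] [417.9042 189.6892]
0.383 0.208 [368.4227 101.0408] [420.7006 230.6919]
0.383 0.198 [369.2992 113.2474] [419.935  230.6144]
0.383 0.188 [370.165 125.311] [419.1814 230.5381]
0.383 0.178 [371.0204 137.2342] [418.4394 230.4631]
0.383 0.168 [371.8654 149.0195] [417.7089 230.3891]
[183.1347 246.5411]
```

```bash
python3 - <<'E'
from h import *
im=manip.get_image('wrist'); cv2.imwrite('pics/w7.png',im[:,:,::-1])
im=manip.get_image('scene'); cv2.imwrite('pics/s7.png',cv2.resize(im[125:185,205:265],None,fx=10,fy=10,interpolation=cv2.INTER_CUBIC)[:,:,::-1])
E
```

```text
(no output)
```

View pics/w7.png

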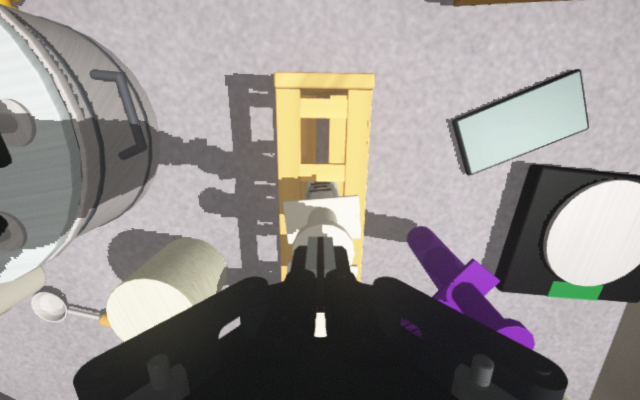

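View pics/s7.png

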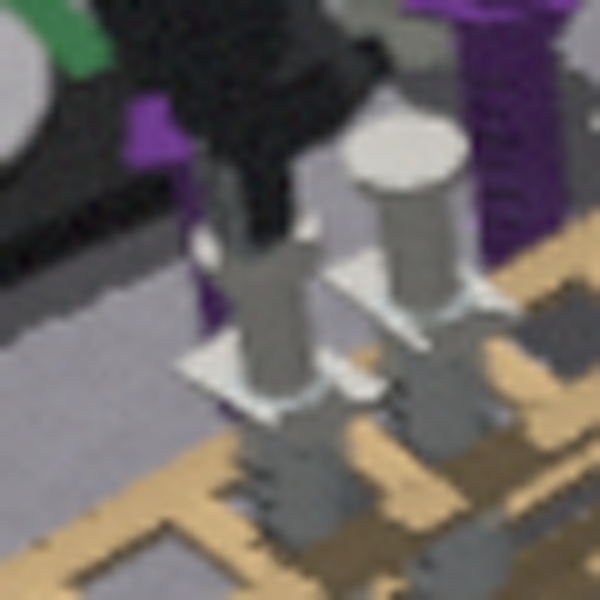

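servo_tool([
  [0,0,0,0,0,3,0],
  [0,0,0,0,0,6,0],
  [0,0,0,0,0,8,0],
])

```text
time_s: 31.4
tcp_pos: [0.5451, -0.2948, 0.1763]
tcp_rot: [179.9, 0.1, -90.0]
ft_force: [0.1, 0.4, 4.7]
finger_gap: 0.0001
```

servo_tool([
  [0,0,0,0,0,3,0],
  [0,0,0,0,0,6,0],
])

```text
time_s: 31.57
tcp_pos: [0.5451, -0.2948, 0.17]
tcp_rot: [179.9, 0.1, -90.0]
ft_force: [0.8, -0.4, 3.0]
finger_gap: 0.0001
```

servo_tool([
  [0,0,0,0,0,3,0],
  [0,0,0,0,0,6,0],
])

```text
time_s: 31.73
tcp_pos: [0.545, -0.2948, 0.1636]
tcp_rot: [179.9, 0.1, -90.0]
ft_force: [-0.2, -0.8, 4.1]
finger_gap: -0.0003
```

servo_tool([
  [0,0,0,0,0,3,0],
  [0,0,0,0,0,6,0],
])

```text
time_s: 31.9
tcp_pos: [0.545, -0.2948, 0.1572]
tcp_rot: [179.9, 0.1, -90.0]
ft_force: [0.2, 0.1, 3.9]
finger_gap: 0.0004
```

```bash
python3 - <<'E'
from h import *
im=manip.get_image('scene'); cv2.imwrite('pics/s8.png',cv2.resize(im[125:185,205:265],None,fx=10,fy=10,interpolation=cv2.INTER_CUBIC)[:,:,::-1])
print(manip.state()['ft_force'])
E
```

```text
[-0.1029  0.0307  2.9566]
```

View pics/s8.png

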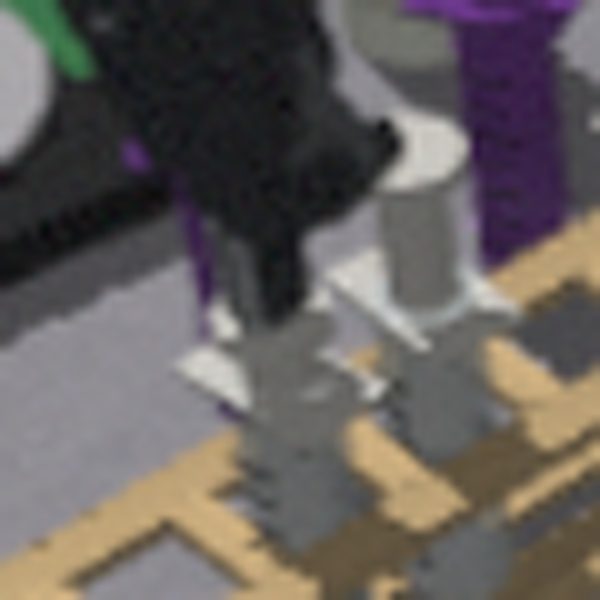

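servo_tool([
  [0,0,0,0,0,3,0],
  [0,0,0,0,0,5,0],
])

```text
time_s: 32.12
tcp_pos: [0.5447, -0.2946, 0.1511]
tcp_rot: [179.8, 0.1, -90.0]
ft_force: [1.8, -0.4, 4.1]
finger_gap: -0.0001
```

servo_tool([
  [0,0,0,0,0,2,0],
  [0,0,0,0,0,3,0],
])

```text
time_s: 32.28
tcp_pos: [0.5451, -0.2949, 0.1485]
tcp_rot: [179.9, 0.1, -90.0]
ft_force: [0.2, -0.1, 9.9]
finger_gap: 0.0003
```

servo_tool([
  [0,0,0,0,0,2,0],
  [0,0,0,0,0,3,0],
])

```text
time_s: 32.45
tcp_pos: [0.5465, -0.2956, 0.1484]
tcp_rot: [-179.8, -0.1, -90.0]
ft_force: [-0.7, 1.4, 23.2]
finger_gap: 0.0
```

```bash
python3 -c "
from h import *
d([.493,-.295,.20],-90)"
```

```text
t 32.45 pos [ 0.5465 -0.2956  0.1484] rot [-179.8482   -0.0959  -89.974 ] F [-0.7117  1.4239 23.2324] gap 0.0
 rot [-0.2 -0.1  0. ] shift [ -0.6  53.3 -51.7]
```

servo_tool([
  [0,0,0,0,0,-35,0],
  [0,0,0,0,0,-70,0],
  [0,0,0,0,20,-70,0],
  [0,0,0,0,53,-70,0],
  [0,0,0,0,53,-65,0],
  [0,0,0,0,53,-50,0],
  [0,0,0,0,53,-48,0],
  [0,0,0,0,53,-48,0],
])

```text
time_s: 33.12
tcp_pos: [0.4927, -0.295, 0.1947]
tcp_rot: [180.0, 0.0, -90.0]
ft_force: [1.1, 0.4, 0.3]
finger_gap: -0.0002
```

servo_tool([
  [0,0,0,0,0,3,0],
  [0,0,0,0,0,6,0],
  [0,0,0,0,0,6,0],
])

```text
time_s: 33.37
tcp_pos: [0.4927, -0.2948, 0.188]
tcp_rot: [179.9, 0.1, -90.0]
ft_force: [-0.5, 0.6, -0.1]
finger_gap: -0.0
```

servo_tool([
  [0,0,0,0,0,3,0],
  [0,0,0,0,0,5,0],
  [0,0,0,0,0,5,0],
])

```text
time_s: 33.62
tcp_pos: [0.4929, -0.2949, 0.1831]
tcp_rot: [180.0, 0.1, -90.0]
ft_force: [-0.3, -0.3, 0.5]
finger_gap: -0.0002
```

servo_tool([
  [0,0,0,0,0,3,0],
  [0,0,0,0,0,4,0],
  [0,0,0,0,0,4,0],
])

```text
time_s: 33.87
tcp_pos: [0.4929, -0.2949, 0.179]
tcp_rot: [180.0, 0.1, -90.0]
ft_force: [0.1, -0.7, 1.6]
finger_gap: 0.0003
```

```bash
python3 - <<'E'
from h import *
im=manip.get_image('scene'); cv2.imwrite('pics/s9.png',cv2.resize(im[125:185,205:265],None,fx=10,fy=10,interpolation=cv2.INTER_CUBIC)[:,:,::-1])
print(manip.state()['ft_force'])
E
```

```text
[ 0.5954 -1.2102  2.8888]
```

View pics/s9.png

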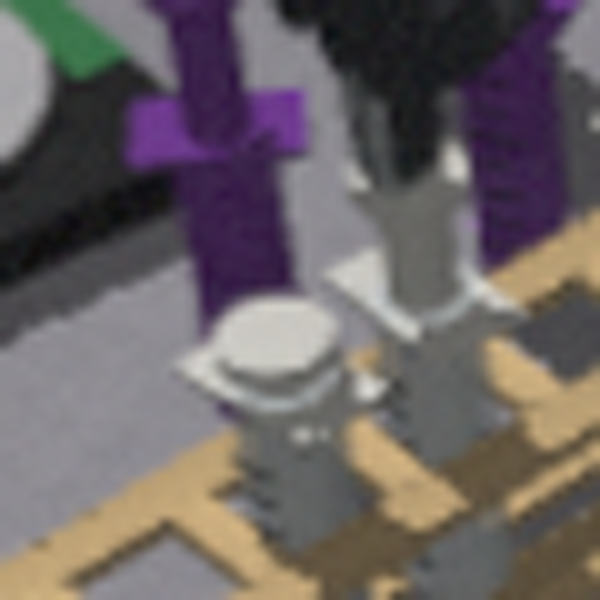

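servo_tool([
  [0,0,0,0,0,3,0],
  [0,0,0,0,0,6,0],
])

```text
time_s: 34.08
tcp_pos: [0.493, -0.295, 0.1731]
tcp_rot: [180.0, 0.0, -90.0]
ft_force: [-0.5, -1.1, 4.3]
finger_gap: 0.0001
```

servo_tool([
  [0,0,0,0,0,3,0],
  [0,0,0,0,0,6,0],
])

```text
time_s: 34.25
tcp_pos: [0.493, -0.295, 0.1668]
tcp_rot: [180.0, 0.0, -90.0]
ft_force: [0.3, -1.1, 4.1]
finger_gap: -0.0001
```

servo_tool([
  [0,0,0,0,0,3,0],
  [0,0,0,0,0,6,0],
])

```text
time_s: 34.42
tcp_pos: [0.493, -0.295, 0.1604]
tcp_rot: [180.0, 0.0, -90.0]
ft_force: [0.3, 0.3, 4.3]
finger_gap: 0.0
```

servo_tool([
  [0,0,0,0,0,3,0],
  [0,0,0,0,0,6,0],
])

```text
time_s: 34.58
tcp_pos: [0.493, -0.295, 0.154]
tcp_rot: [180.0, 0.0, -90.0]
ft_force: [0.1, 0.3, 4.5]
finger_gap: -0.0001
```

servo_tool([
  [0,0,0,0,0,3,0],
  [0,0,0,0,0,5,0],
])

```text
time_s: 34.75
tcp_pos: [0.4929, -0.2949, 0.1485]
tcp_rot: [180.0, 0.0, -90.0]
ft_force: [-0.1, 0.7, 10.2]
finger_gap: -0.0001
```

servo_tool([
  [0,0,0,0,0,2,0],
  [0,0,0,0,0,3,0],
])

```text
time_s: 34.92
tcp_pos: [0.4945, -0.2959, 0.1483]
tcp_rot: [-179.7, -0.1, -90.0]
ft_force: [-1.5, 2.4, 25.8]
finger_gap: 0.0003
```

```bash
python3 -c "
from h import *
d([.383,-.293,.198],-90)"
```

```text
t 34.92 pos [ 0.4945 -0.2959  0.1483] rot [-179.7499   -0.1486  -89.9623] F [-1.4505  2.35   25.751 ] gap 0.0003
 rot [-0.3 -0.1  0. ] shift [ -2.9 111.3 -50.2]
```

Second home too. Third at the near end.

servo_tool([
  [0,0,0,0,0,-35,0],
  [0,0,0,0,0,-70,0],
  [0,0,0,-1,35,-70,0],
  [0,0,0,-2,73,-70,0],
  [0,0,0,-3,111,-70,0],
  [-0.3,0,0,-3,111,-60,0],
  [-0.3,0,0,-3,111,-50,0],
  [-0.3,0,0,-3,111,-50,0],
])

```text
time_s: 35.58
tcp_pos: [0.3819, -0.2919, 0.1959]
tcp_rot: [179.8, 0.0, -90.0]
ft_force: [-0.7, 0.4, 0.6]
finger_gap: 0.0002
```

```bash
python3 - <<'E'
from h import *
im=manip.get_image('scene'); cv2.imwrite('pics/s10.png',cv2.resize(im[105:185,205:305],None,fx=7,fy=7,interpolation=cv2.INTER_CUBIC)[:,:,::-1])
d([.383,-.293,.19],-90)
E
```

```text
t 35.63 pos [ 0.3826 -0.2923  0.1967] rot [179.8286  -0.0167 -89.9847] F [ 0.4183 -0.8412  0.1522] gap 0.0001
 rot [ 0.2 -0.   0. ] shift [ 0.7 -0.4  6.7]
```

View pics/s10.png

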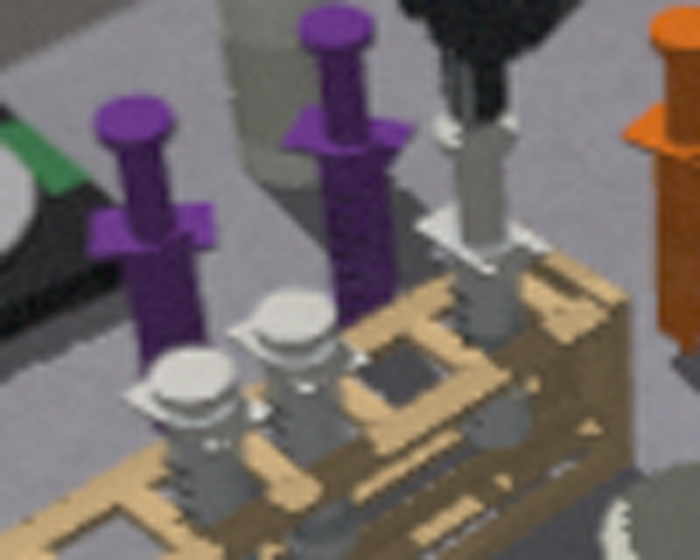

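servo_tool([
  [0,0,0,0,0,2,0],
  [0,0,0,0,0,4,0],
])

```text
time_s: 35.8
tcp_pos: [0.3829, -0.2923, 0.1925]
tcp_rot: [179.8, -0.0, -90.0]
ft_force: [0.1, 0.2, 0.7]
finger_gap: 0.0
```

servo_tool([
  [0,0,0,0,0,2,0],
  [0,0,0,0,0,4,0],
])

```text
time_s: 35.97
tcp_pos: [0.3835, -0.2925, 0.1888]
tcp_rot: [179.9, -0.0, -89.9]
ft_force: [-0.5, 0.3, 3.0]
finger_gap: 0.0003
```

servo_tool([
  [0,0,0,0,0,2,0],
  [0,0,0,0,0,4,0],
])

```text
time_s: 36.13
tcp_pos: [0.3838, -0.2926, 0.1849]
tcp_rot: [179.9, -0.1, -89.9]
ft_force: [-0.9, 0.3, 3.8]
finger_gap: -0.0002
```

servo_tool([
  [0,0,0,0,0,2,0],
  [0,0,0,0,0,4,0],
])

```text
time_s: 36.3
tcp_pos: [0.3838, -0.2926, 0.1809]
tcp_rot: [179.9, -0.1, -89.9]
ft_force: [0.5, 1.1, 3.0]
finger_gap: -0.0001
```

servo_tool([
  [0,0,0,0,0,2,0],
  [0,0,0,0,0,4,0],
])

```text
time_s: 36.47
tcp_pos: [0.3838, -0.2926, 0.1767]
tcp_rot: [179.9, -0.1, -89.9]
ft_force: [-1.0, -0.4, 3.2]
finger_gap: 0.0002
```

servo_tool([
  [0,0,0,0,0,2,0],
  [0,0,0,0,0,4,0],
])

```text
time_s: 36.63
tcp_pos: [0.3842, -0.2931, 0.1733]
tcp_rot: [180.0, -0.2, -89.9]
ft_force: [-0.8, 2.0, 23.7]
finger_gap: -0.0004
```

```bash
python3 - <<'E'
from h import *
s=manip.state(); R=Ro.from_euler('xyz',s['tcp_rot'],degrees=True)
for g in (0,.0215):
  for h in (.008,0,-.008,-.015,-.025):
    print(g,h,[proj('wrist',s['tcp_pos']+R.apply([q*g,y,h])).round(1) for q in (-1,1) for y in (-.011,.011)])
im=manip.get_image('wrist'); cv2.imwrite('pics/w11.png',cv2.resize(im[180:300,240:400],None,fx=5,fy=5)[:,:,::-1])
im=cv2.imread('pics/w1.png'); cv2.imwrite('pics/w1z.png',cv2.resize(im[180:300,240:400],None,fx=5,fy=5))
E
```

```text
0 0.008 [array([320.5, 219.6]), array([320.4, 251. ]), array([320.5, 219.6]), array([320.4, 251. ])]
0 0 [array([320.5, 224.3]), array([320.5, 256.9]), array([320.5, 224.3]), array([320.5, 256.9])]
0 -0.008 [array([320.6, 229.4]), array([320.5, 263.4]), array([320.6, 229.4]), array([320.5, 263.4])]
0 -0.015 [array([320.6, 234.3]), array([320.5, 269.5]), array([320.6, 234.3]), array([320.5, 269.5])]
0 -0.025 [array([320.7, 242.2]), array([320.6, 279.2]), array([320.7, 242.2]), array([320.6, 279.2])]
0.0215 0.008 [array([286.5, 219.5]), array([287.6, 251. ]), array([354.5, 219.6]), array([353.2, 251.1])]
0.0215 0 [array([285. , 224.2]), array([286.2, 256.9]), array([356.1, 224.3]), array([354.7, 257. ])]
0.0215 -0.008 [array([283.3, 229.4]), array([284.7, 263.3]), array([357.8, 229.4]), array([356.3, 263.4])]
0.0215 -0.015 [array([281.7, 234.3]), array([283.2, 269.5]), array([359.5, 234.4]), array([357.8, 269.5])]
0.0215 -0.025 [array([279.2, 242.1]), array([280.9, 279.2]), array([362.1, 242.2]), array([360.2, 279.2])]
```

View pics/w11.png

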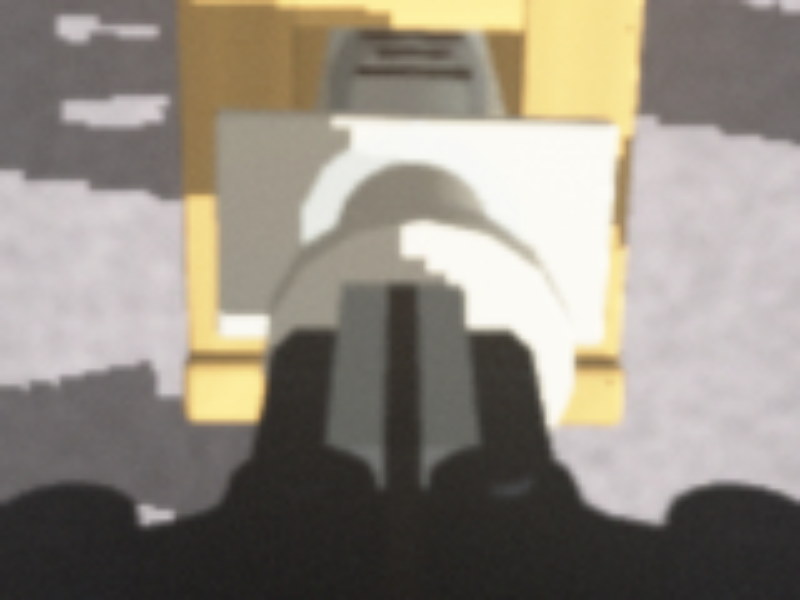

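View pics/w1z.png

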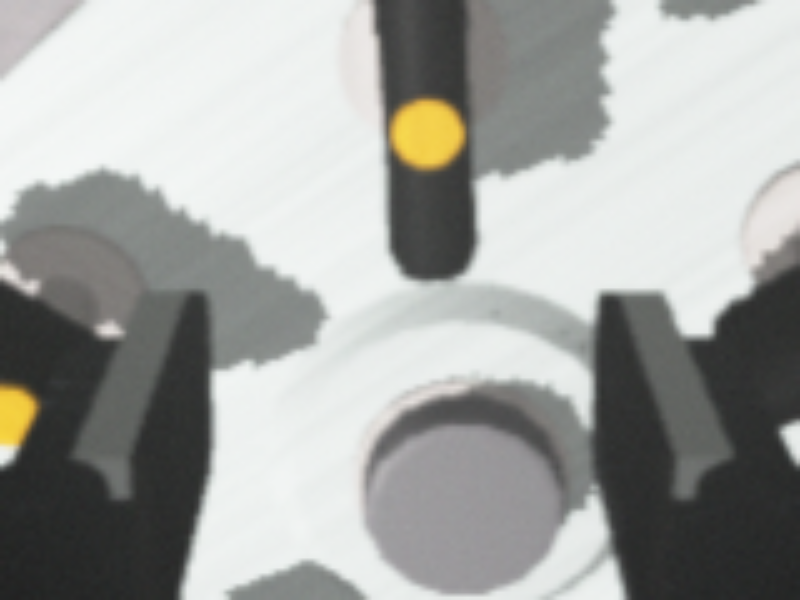

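servo_tool([
  [0,0,0,0,0,-15,0],
  [0,0,0,0,0,-30,0.3],
  [0,0,0,0,0,-40,0.75],
  [0,0,0,0,0,-40,0.75],
  [0,0,0,0,0,-40,0.75],
])

```text
time_s: 37.1
tcp_pos: [0.3844, -0.2931, 0.2131]
tcp_rot: [-180.0, -0.2, -89.9]
ft_force: [0.3, -0.6, -0.8]
finger_gap: 0.0481
```

```bash
python3 - <<'E'
from h import *
im=manip.get_image('wrist'); cv2.imwrite('pics/w12.png',im[:,:,::-1])
d([.383,-.293,.15],-90)
for z in (.192,.188,.184):print(proj('wrist',[.383,-.293,z]))
E
```

```text
t 37.15 pos [ 0.3842 -0.2928  0.2126] rot [179.9657  -0.1502 -89.9168] F [-1.1036  0.2301  0.1728] gap 0.0556
 rot [ 0.  -0.2  0.1] shift [-0.   1.1 62.6]
[320.5736 229.5645]
[320.5433 227.34  ]
[320.5141 225.2008]
```

View pics/w12.png

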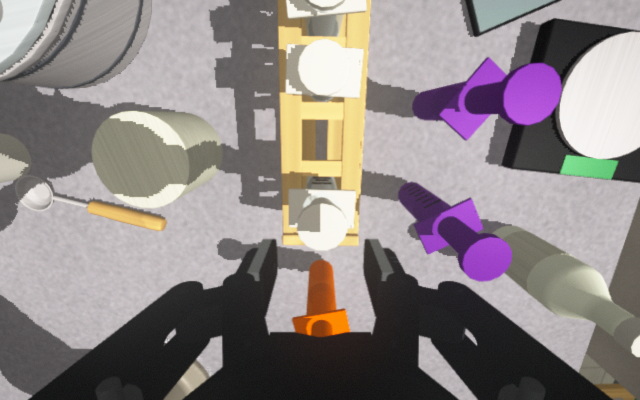

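```bash
python3 - <<'E'
from h import *
for p in [(322,222),(322,219)]:print(ray('wrist',p,.188))
E
```

```text
[ 0.387 -0.294  0.188]
[ 0.3892 -0.294   0.188 ]
```

servo_tool([
  [0,0,0,1,-2,0,0.75],
  [0,0,0,1,-2,20,0.75],
  [0,0,0,1,-2,40,0.75],
  [0,0,0,1,-2,57,0.75],
  [0,0,0,1,-2,62,0.75],
  [0,0,0,1,-2,62,0.75],
])

```text
time_s: 37.65
tcp_pos: [0.3853, -0.2931, 0.1488]
tcp_rot: [179.8, 0.0, -89.9]
ft_force: [0.1, 0.1, -0.2]
finger_gap: 0.0644
```

servo_tool([
  [0,0,0,0,0,0,0],
  [0,0,0,0,0,0,0],
  [0,0,0,0,0,0,0],
  [0,0,0,0,0,0,0],
  [0,0,0,0,0,0,0],
  [0,0,0,0,0,0,0],
], squeeze=60)

```text
time_s: 38.15
tcp_pos: [0.3858, -0.2936, 0.1497]
tcp_rot: [179.9, -0.1, -89.9]
ft_force: [-0.1, 1.1, 6.8]
finger_gap: 0.0336
```

```bash
python3 - <<'E'
from h import *
im=manip.get_image('wrist'); cv2.imwrite('pics/w13.png',im[:,:,::-1])
im=manip.get_image('scene'); cv2.imwrite('pics/s13.png',im[:,:,::-1])
im=manip.get_image('top'); cv2.imwrite('pics/t13.png',im[:,:,::-1])
for c in('top','scene'): print(manip.place_of('tub_floor',c))
E
```

```text
[{'location': [0.4987, 0.3005, 0.0033], 'p': 0.68}]
[{'location': [0.4997, 0.3012, 0.0024], 'p': 0.58}, {'location': [0.6852, -0.028, 0.1769], 'p': 0.36}]
```

View pics/w13.png

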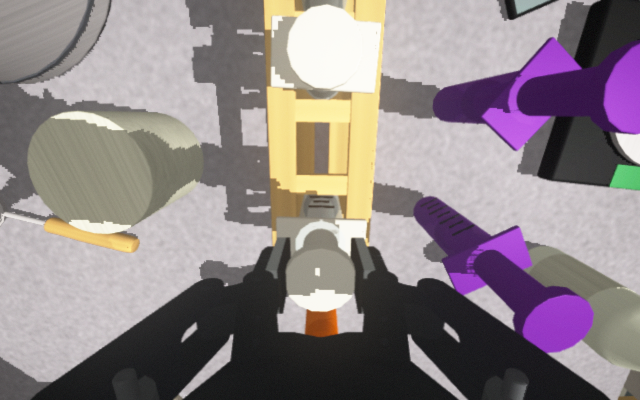

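View pics/s13.png

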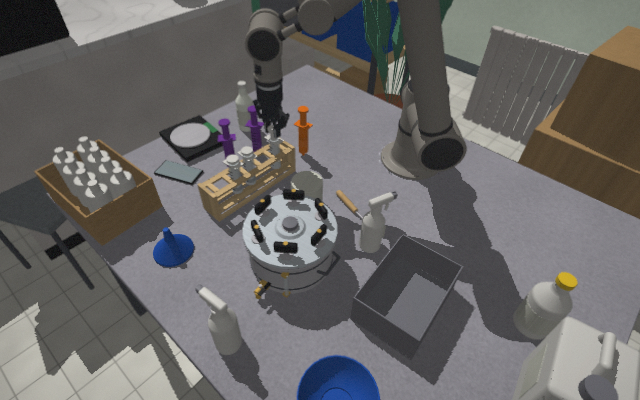

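servo_tool([
  [0,0,0,0,0,-10,0],
  [0,0,0,0,0,-30,0],
  [0,0,0,0,0,-55,0],
  [0,0,0,0,0,-80,0],
  [0,0,0,0,0,-110,0],
  [0,0,0,0,0,-140,0],
  [0,0,0,0,0,-165,0],
  [0,0,0,0,0,-180,0],
])

```text
time_s: 39.07
tcp_pos: [0.3865, -0.2938, 0.3327]
tcp_rot: [-180.0, -0.2, -89.9]
ft_force: [0.7, 0.0, -0.7]
finger_gap: 0.0333
```

```bash
python3 - <<'E'
from h import *
im=manip.get_image('scene'); cv2.imwrite('pics/s14.png',im[:,:,::-1])
d([.43,0,.37],-90)
E
```

```text
t 39.12 pos [ 0.387  -0.2943  0.3346] rot [-179.8354   -0.359   -89.9168] F [ 0.381  -0.4322  1.2478] gap 0.0337
 rot [-0.2 -0.4  0.1] shift [-294.   -43.5  -37.2]
```

View pics/s14.png

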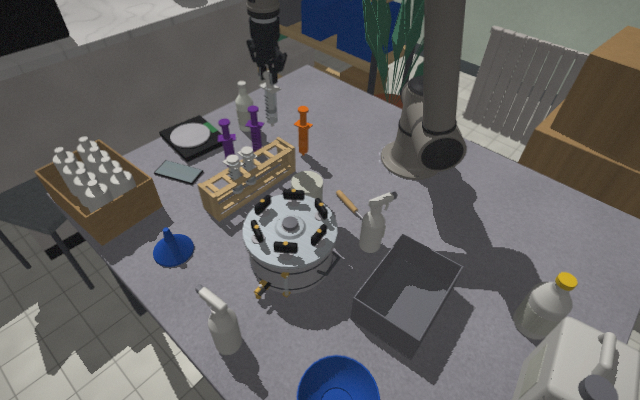

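servo_tool([
  [0,0,0,-15,-2,-25,0],
  [0,0,0,-45,-6,-37,0],
  [0,0,0,-80,-12,-37,0],
  [0,0,0,-118,-17,-37,0],
  [0,0,0,-156,-23,-37,0],
  [0,0,0,-194,-28,-37,0],
  [0,0,0,-232,-34,-37,0],
  [0,0,0,-270,-40,-37,0],
])

```text
time_s: 39.78
tcp_pos: [0.426, -0.0222, 0.3691]
tcp_rot: [-179.9, -0.3, -89.9]
ft_force: [1.2, 0.2, -0.4]
finger_gap: 0.0333
```

```bash
python3 - <<'E'
from h import *
d([.47,.30,.37],-90)
E
```

```text
t 39.78 pos [ 0.426  -0.0222  0.3691] rot [-179.8996   -0.3461  -89.9377] F [ 1.2493  0.2193 -0.3907] gap 0.0333
 rot [-0.1 -0.3  0.1] shift [-322.1  -44.4   -2.8]
```

servo_tool([
  [0,0,0,-40,-5,-2,0],
  [0,0,0,-80,-11,-2,0],
  [0,0,0,-120,-17,-2,0],
  [0,0,0,-160,-22,-2,0],
  [0,0,0,-200,-28,-2,0],
  [0,0,0,-240,-33,-2,0],
  [0,0,0,-278,-39,-2,0],
  [0,0,0,-305,-44,-2,0],
])

```text
time_s: 40.45
tcp_pos: [0.469, 0.286, 0.3677]
tcp_rot: [180.0, -0.4, -89.8]
ft_force: [-0.0, 0.1, -0.5]
finger_gap: 0.0337
```

servo_tool([
  [7,0,0,-16,0,0,0],
  [14,0,0,-16,0,0,0],
  [21,0,0,-16,0,0,0],
  [28,0,0,-16,0,0,0],
  [35,0,0,-16,0,0,0],
  [40,0,0,-16,0,0,0],
  [45,0,0,-16,0,0,0],
  [45,0,0,-16,0,0,0],
])

```text
time_s: 41.12
tcp_pos: [0.4658, 0.3013, 0.3635]
tcp_rot: [-135.2, -0.6, -89.7]
ft_force: [-0.6, -0.2, -2.4]
finger_gap: 0.0335
```

```bash
python3 - <<'E'
from h import *
print(manip.state()['qpos'])
im=manip.get_image('scene'); cv2.imwrite('pics/s15.png',im[:,:,::-1])
print(manip.place_of('tub_floor','scene'))
im=manip.get_image('top'); cv2.imwrite('pics/t15.png',im[:,:,::-1])
print(manip.place_of('tub_floor','top'))
d([.494,.301,.108],-90,Ro.from_euler('y',-45,degrees=True))
E
```

```text
[ 40.6792   1.8424 101.4681 -39.134   47.0461 149.7745]
[{'location': [0.4978, 0.3022, 0.003], 'p': 0.73}]
[{'location': [0.4921, 0.2997, 0.0033], 'p': 0.6}]
t 41.32 pos [0.4696 0.3023 0.3681] rot [-135.0935   -0.3143  -89.8493] F [ 0.6381 -0.2229 -0.7518] gap 0.0334
 rot [ 0.1 -0.1  0.3] shift [ -0.1 166.4 201.4]
```

View pics/s15.png

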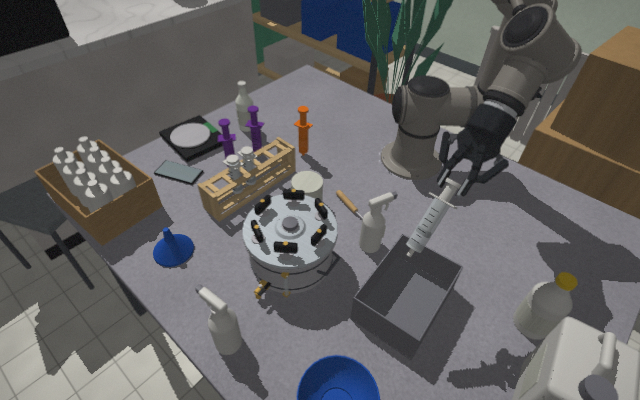

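View pics/t15.png

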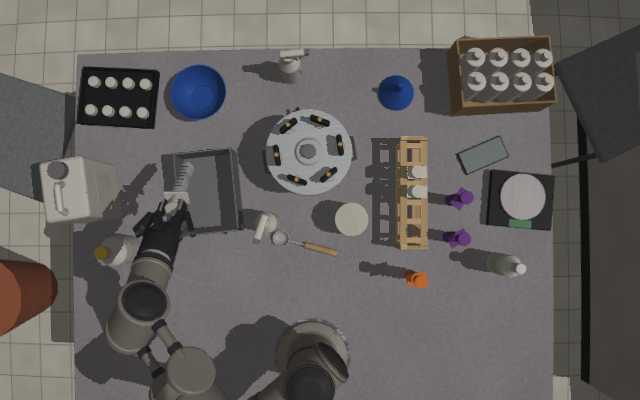

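servo_tool([
  [0,0,0,0,18,22,0],
  [0,0,0,0,38,46,0],
  [0,0,0,0,58,70,0],
  [0,0,0,0,78,94,0],
  [0,0,0,0,98,118,0],
  [0,0,0,0,115,139,0],
  [0,0,0,0,128,155,0],
  [0,0,0,0,134,162,0],
])

```text
time_s: 41.98
tcp_pos: [0.4801, 0.3241, 0.1848]
tcp_rot: [-139.1, 0.4, -92.1]
ft_force: [-0.1, 0.0, -0.6]
finger_gap: 0.0332
```

```bash
python3 - <<'E'
from h import *
print(manip.state()['qpos'])
im=manip.get_image('scene'); cv2.imwrite('pics/s16.png',cv2.resize(im[130:370,320:620],None,fx=2.5,fy=2.5)[:,:,::-1])
d([.494,.301,.108],-90,Ro.from_euler('y',-45,degrees=True))
E
```

```text
[ 40.8278  17.2088 111.5153 -56.9565  31.8344 177.8012]
t 42.03 pos [0.4802 0.3237 0.1844] rot [-139.1243    0.3464  -92.1076] F [-0.2499  0.3574 -0.8132] gap 0.0332
 rot [ 4.1 -1.2 -1.8] shift [22.6 38.9 67.2]
```

View pics/s16.png

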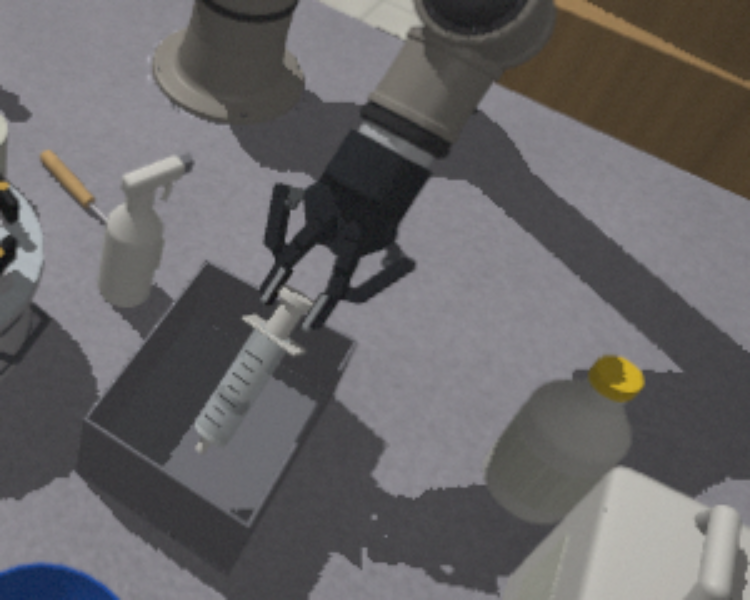

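```bash
python3 - <<'E'
from h import *
d([.500,.305,.184],-90,Ro.from_euler('y',-28,degrees=True))
d([.512,.302,.134],-90,Ro.from_euler('y',-28,degrees=True))
E
```

```text
t 42.03 pos [0.4802 0.3237 0.1844] rot [-139.1243    0.3464  -92.1076] F [-0.2499  0.3574 -0.8132] gap 0.0332
 rot [-12.9  -0.9  -1.9] shift [ 17.9 -15.2  13.6]
t 42.03 pos [0.4802 0.3237 0.1844] rot [-139.1243    0.3464  -92.1076] F [-0.2499  0.3574 -0.8132] gap 0.0332
 rot [-12.9  -0.9  -1.9] shift [20.8  8.3 59.3]
```

servo_tool([
  [-4,-0.3,-0.6,4,-4,3,0],
  [-8,-0.6,-1.2,10,-9,7,0],
  [-12.9,-0.9,-1.9,17.9,-15.2,13.6,0],
  [-12.9,-0.9,-1.9,17.9,-15.2,13.6,0],
])

```text
time_s: 42.37
tcp_pos: [0.5015, 0.3048, 0.1859]
tcp_rot: [-152.1, 0.2, -90.0]
ft_force: [0.5, 0.5, -1.1]
finger_gap: 0.0335
```

```bash
python3 - <<'E'
from h import *
print(manip.state()['qpos'])
d([.512,.302,.134],-90,Ro.from_euler('y',-28,degrees=True))
E
```

```text
[ 31.6526  17.3017 102.7919 -23.4094  37.906  137.5286]
t 42.37 pos [0.5015 0.3048 0.1859] rot [-152.0592    0.1586  -90.0407] F [ 0.5482  0.5479 -1.0944] gap 0.0335
 rot [ 0.1  0.1 -0.1] shift [ 3.  15.  50.7]
```

Comfortable joints now; lower in two steps.

servo_tool([
  [0,0,0,1,5,17,0],
  [0,0,0,2,10,34,0],
  [0,0,0,3,14,45,0],
  [0,0,0,3,14,45,0],
])

```text
time_s: 42.7
tcp_pos: [0.5104, 0.3004, 0.1382]
tcp_rot: [-152.2, 0.1, -90.2]
ft_force: [-0.8, -0.5, -0.3]
finger_gap: 0.0336
```

```bash
python3 - <<'E'
from h import *
s=manip.state();print(s['qpos'],s['ft_force'],s['tcp_pos'])
im=manip.get_image('scene'); cv2.imwrite('pics/s17.png',cv2.resize(im[130:370,320:620],None,fx=2.5,fy=2.5)[:,:,::-1])
E
```

```text
[ 30.6394  21.4865 105.5159 -27.1182  31.4814 141.4543] [-0.7961 -0.4594 -0.2981] [0.5104 0.3004 0.1382]
```

View pics/s17.png

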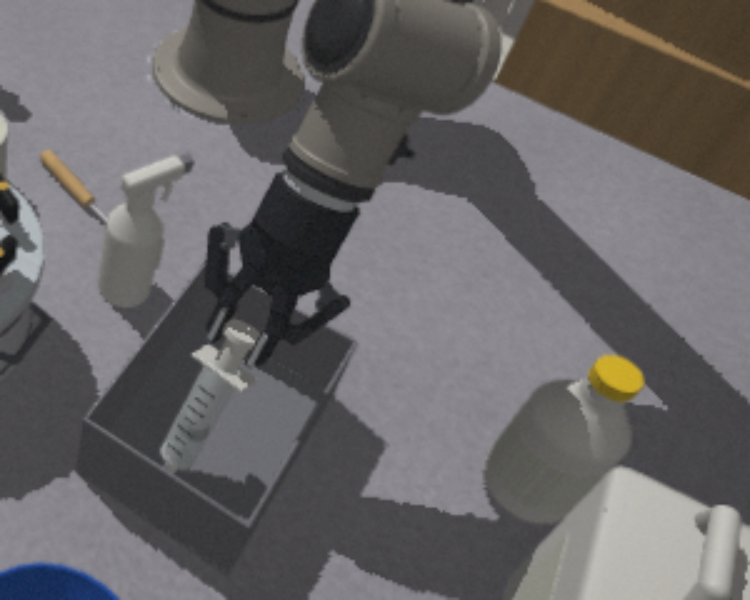

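servo_tool([
  [0,0,0,0,2,5,0],
  [0,0,0,0,2,6,0],
  [0,0,0,0,2,6,0.7],
  [0,0,0,0,2,6,0.7],
  [0,0,0,0,2,6,0.7],
  [0,0,0,0,2,6,0.7],
  [0,0,0,0,2,6,0.7],
  [0,0,0,0,2,6,0.7],
])

```text
time_s: 43.42
tcp_pos: [0.5117, 0.3012, 0.1335]
tcp_rot: [-152.1, 0.1, -90.1]
ft_force: [0.9, 0.1, -0.3]
finger_gap: 0.0601
```

```bash
python3 - <<'E'
from h import *
s=manip.state();print(s['qpos'],s['ft_force'],s['tcp_pos'])
im=manip.get_image('scene'); cv2.imwrite('pics/s18.png',cv2.resize(im[130:370,320:620],None,fx=2.5,fy=2.5)[:,:,::-1])
E
```

```text
[ 30.6262  21.9931 105.7147 -27.714   30.7264 142.1001] [ 0.8514  0.0692 -0.2733] [0.5117 0.3012 0.1335]
```

View pics/s18.png

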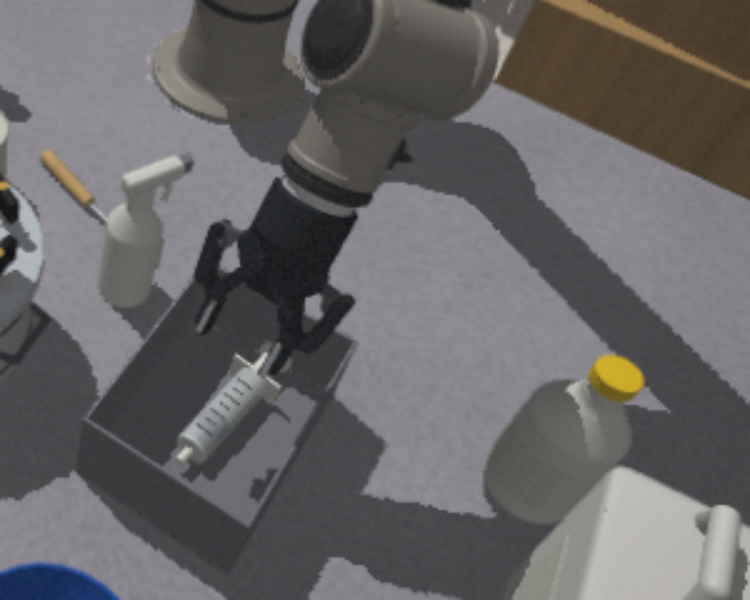

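servo_tool([
  [0,0,0,0,0,-15,0.7],
  [0,0,0,0,0,-40,0.7],
  [0,0,0,0,-10,-75,0.7],
  [0,0,0,0,-25,-115,0.7],
  [0,0,0,0,-40,-155,0.7],
  [-7,0,0,0,-55,-180,0.7],
  [-14,0,0,0,-55,-180,0.7],
  [-14,0,0,0,-55,-180,0.7],
])

```text
time_s: 44.13
tcp_pos: [0.4787, 0.3014, 0.3224]
tcp_rot: [-165.9, 0.4, -90.2]
ft_force: [0.6, -1.6, -0.4]
finger_gap: 0.0596
```

```bash
python3 - <<'E'
from h import *
s=manip.state();print(s['time_s'],s['qpos'],s['tcp_pos'],s['finger_gap'])
for c in('scene','top'):
  im=manip.get_image(c); cv2.imwrite('pics/f_%s.png'%c,im[:,:,::-1])
im=cv2.imread('pics/f_scene.png')
cv2.imwrite('pics/f_rack.png',cv2.resize(im[105:185,205:305],None,fx=7,fy=7,interpolation=cv2.INTER_CUBIC))
cv2.imwrite('pics/f_tub.png',cv2.resize(im[210:370,330:490],None,fx=3.5,fy=3.5))
E
```

```text
44.1333 [ 28.0818  13.4768  80.7872  -6.5545  73.238  119.5078] [0.4787 0.3014 0.3224] 0.05955836600548373
```

View pics/f_scene.png

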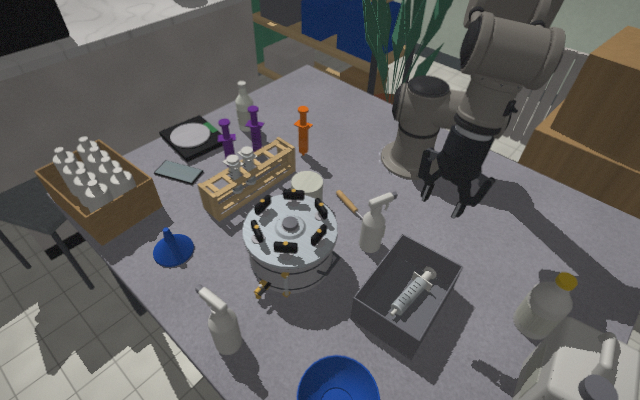

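View pics/f_rack.png

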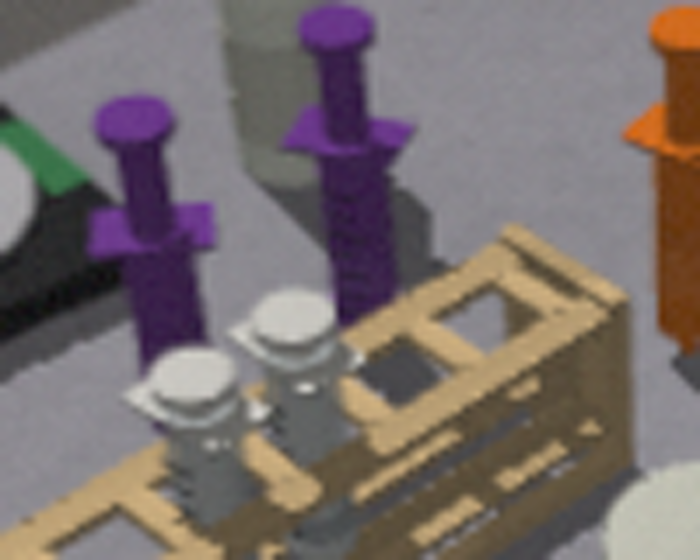

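View pics/f_tub.png

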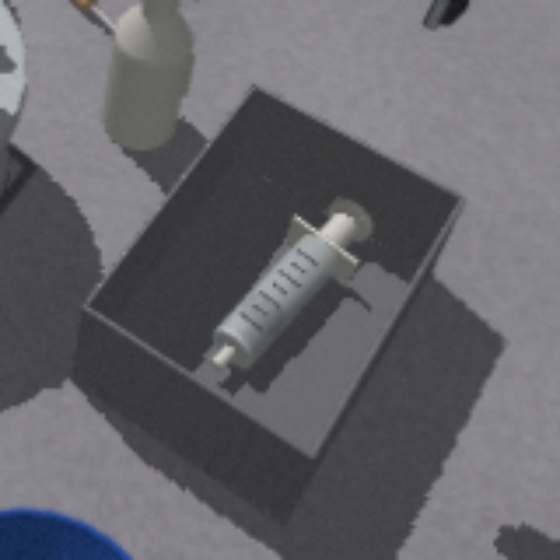

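View pics/f_top.png

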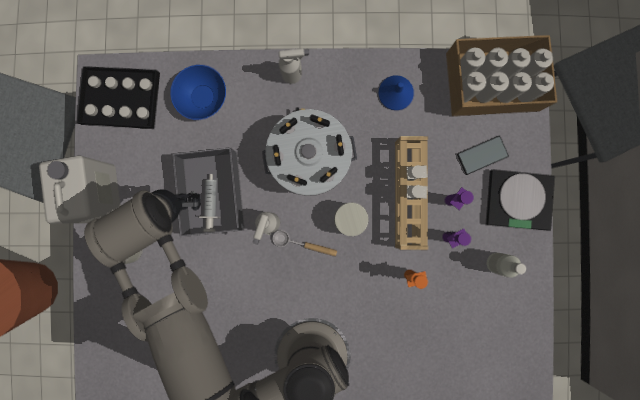

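```bash
python3 - <<'E'
from h import *
v=[.6019,.001,39.47]
for fn in ('f_scene','f_top'):
  c=fn[2:]; im=cv2.imread(f'pics/{fn}.png').max(2).astype(int)
  for k in range(6):
    t=np.radians(v[2]+60*k); p=np.array([v[0]+.086*np.cos(t),v[1]+.086*np.sin(t),.191])
    # best top-face line angle: minimise darkness over patch of the bar's top
    best=[]
    for a in np.arange(60,121,1.):
      w=t-np.radians(a); u=np.array([np.cos(w),np.sin(w),0]);n=np.array([-u[1],u[0],0])
      for ox in np.arange(-4,5)*.001:
       for oy in np.arange(-4,5)*.001:
        pts=p+[ox,oy,0]+np.array([i*u+j*n for i in np.linspace(-.026,.026,13) for j in (-.004,0,.004)])
        q=proj(c,pts) if False else None
        best.append((a,ox,oy,pts))
    Q=proj(c,np.array([b[3] for b in best]))
    val=cv2.remap(im.astype(np.float32),Q[...,0].astype(np.float32),Q[...,1].astype(np.float32),cv2.INTER_LINEAR).mean(1)
    o=np.argsort(val)[:40]; print(c,k,'angle',np.mean([best[i][0] for i in o]).round(1),val[o[0]].round(1))
E
```

```text
scene 0 angle 93.3 47.9
scene 1 angle 89.6 53.1
scene 2 angle 105.0 52.0
scene 3 angle 101.8 47.8
scene 4 angle 85.0 53.8
scene 5 angle 94.6 58.2
top 0 angle 91.1 44.7
top 1 angle 90.1 52.2
top 2 angle 89.0 50.6
top 3 angle 91.4 54.6
top 4 angle 92.8 50.1
top 5 angle 90.4 41.3
```

```bash
python3 -c "
from h import *
print(manip.close_job())
s=manip.state();print(s['time_s'],s['ft_force'])"
```

```text
the job is handed in; nothing more can be done
None
the job is handed in; nothing more can be done
```

The station is ready and I handed the job in at about 44 s.

**Knobs:** I turned all six in opposite pairs, first to half way. I checked that in the pictures, then went round in the same order and turned each against its stop. At the stops the wrist torque read 0.65 to 1.3 N m, against 0.25 N m for free turning. The last top view puts the bars at 89 to 93 degrees.

**Syringes:** Three were in the rack.
- **Sound:** the two at the middle and far positions ran home at about 4 N, then hit a hard stop. They stand in their cells with the plungers home.
- **Sticking:** the one nearest the robot stopped at about 20 mm under 24 N. It now lies flat in the grey tub, which is upright.

The spray bottle is still standing, and I did not touch the purple and orange look-alikes.

**Checks that disagreed or came close:**
- **Finger length:** the shut fingertips reached about 15 mm behind the TCP, not 8 mm ahead as stated. I went by contact force and pictures instead.
- **Joint limits:** while I tilted the syringe over the tub, joints 4 and 6 came within about 0.15 degrees of their limits. They did not pass them, and I reduced the tilt.
- **Bar angles in the scene picture:** an automatic measurement there scattered from 85 to 105 degrees. I relied on the top view and the torque readings.

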